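Set four reagents into the bench cooler

ROBOT

A 6-joint arm with a two-finger parallel gripper is mounted at the origin on a cart in front of the work surface, level with it; the furniture and walls round the work are solid. World frame = base frame: x ahead of the robot, y to its left, z up, the work surface at z = 0. Lengths are in m, angles in degrees, forces in N, time in s.
With the tool pointing down it reaches from about 0.4 to 0.825 m from the base axis. Payload 7 kg.
Tool frame: the origin (TCP) lies midway between the tips of the shut fingers; the grasp point (between the pads) lies 19 mm behind it; z points along the fingers, y is the line along which they close (so a half turn about z gives the same grasp; the last joint's range is limited). The gripper opens to 88 mm and grips with 3 to 60 N. Pads are 19 mm wide; open, the fingers measure 130 mm over their backs; the gripper's body (78 mm by 193 mm) begins 47 mm behind the grasp point.
Start: joints at [-58.092, 20.546, 0.682, 0, -70.136, -16.507], TCP at [0.179, -0.651, 0.227] pointing down, gripper open.
Joint ranges: [-176.03, 176.03], [-82.01, 121.73], [-58.28, 71.71], [-173.87, 95.51], [-174.79, -0.11], [-173.66, 173.66]. Speed limits (degrees/s): [136.94, 136.94, 172.46, 180, 180, 180].

INTERFACE

Orientations are given as [roll, pitch, yaw] about the fixed x, y, z axes, in that order (R = Rz(yaw) Ry(pitch) Rx(roll)).
In Python, from plant import r gives the robot as it stands.
- The arm moves only by the tool carry_out, never from a script. Its argument "deltas" is a list of rows, each a list of 3 entries, a list of its own where there are three numbers: the opening, from 0 (shut) to 1 (fully open), then the shift along the tool's x, y, z in mm, then the turn, a rotation vector about the tool's x, y, z in rad. In form: [[gripper, [tx, ty, tz], [rx, ry, rz]], ...]. A call has 1 to 12 rows; each row is the pose to reach, as a shift and turn from the pose commanded when the call began, along the tool's axes at that moment; what a row does not reach only later rows make up. A row lasts 1/10 s, in which the tool goes at most 50 mm and 8.59 degrees, less where a joint would pass 70% of its speed; a pose out of reach is approached as far as the arm can. A call with a gripper value outside its range is refused whole. The fingers move at their own pace and stop on an object; "squeeze" is the grip in N (left out, the last holds). Time passes only in rows, so rows that repeat a pose let the fingers close. It gives the time, the measured TCP pose, the force, the opening and the grip force at its end, in the units of the state.
- r.get_state(): the state, without advancing time (a new reading comes with each control period).
- r.capture(name): name is "scene" or "top" or "wrist"; returns (picture, depth): 384x512x3 uint8, red, green, blue; 384x512 float32, m along the optical axis (not along the pixel's ray), 0 where there is no reading.
- r.get_calibration(name): a dict with "fov_y" (degrees; the focal length in pixels is half the picture's height over the tangent of half this angle, whatever the lens; pixels are square), "cx", "cy" (the principal point, pixels), "distortion" ([k1, k2, p1, p2, k3] as OpenCV has them; the pictures are not rectified), "view" (4x4, takes a point from world to camera coordinates). Camera axes: x right, y down, z forward; pixel columns grow to the right and rows downward; lengths in m; the calibration is good to about 2 mm. A picture is of the moment at which its call begins: read the wrist's pose just before it. get_calibration takes no time and is no camera call; for the wrist camera it gives the pose at the moment of the call.
- r.close_job(): hands the job in; it is judged then, once.
The state is a dict: "time_s": time; "joints": joint angles; "qd": joint speeds; "joint_torque": joint torques, N m; "tcp_pos": TCP position; "eef_rot": TCP orientation; "contact_force": force on the tool from outside, world axes, zero at the start; "moment": the same for the moment, N m; "gripper_width": finger opening in m; "gripper_force": force on a finger pad.
Only numpy, scipy, OpenCV 4.12 (cv2) and the standard library are available. Lean on these libraries where they do the work, as an engineer would, in place of code of your own. Each camera call takes 0.05 s, during which the arm holds its last target. There are 200 camera calls.

TASK

The four reagents for today's run must be kept cold: stand each one upright in the cooling block of the bench cooler that is bored for it and carries its colour, so the bottles with the black, orange and blue caps go into the black, orange and blue blocks and the jar with the green band into the green one. Lower each fully home onto the floor of its bore rather than dropping it, knock nothing over, and leave the beaker and the white-capped bottle standing where they are.

Things in the scene. Friction and masses are not known exactly. Their poses are not given: they have to be found in the camera images.
- bottle_black: clear reagent bottle with black screw cap, white label with brown band; round, 54 mm in diameter, 113 mm tall over the cap; the cap, 32 mm wide and 22 mm high above a sloping shoulder, is on tight: the bottle can be lifted by it from above; up to 0.45 kg. Origin: centre of its underside, z up its axis; yaw is of no account
- bottle_orange: clear reagent bottle with orange screw cap, white label with red band; round, 60 mm in diameter, 124 mm tall over the cap; the cap, 35 mm wide and 22 mm high above a sloping shoulder, is on tight: the bottle can be lifted by it from above; up to 0.45 kg. Origin: centre of its underside, z up its axis; yaw is of no account
- bottle_blue: clear reagent bottle with blue screw cap, white label with blue band; round, 66 mm in diameter, 136 mm tall over the cap; the cap, 38 mm wide and 22 mm high above a sloping shoulder, is on tight: the bottle can be lifted by it from above; up to 0.45 kg. Origin: centre of its underside, z up its axis; yaw is of no account
- jar_green: squat white jar with a wide white screw lid, white label with a green band; round, 66 mm in diameter, 88 mm tall; the lid (on tight) is 62 mm wide and 20 mm high, so the jar can be lifted by the lid from above; up to 0.35 kg. Origin: centre of its underside, z up along its axis; its yaw is of no account
- block_black: black metal block 94 mm square, fixed, one of four (2 x 2, 98 mm apart, any order) in a white cooler tray 214 mm square, 50 mm high, with a console 36 mm deep at one side. A vertical 59 mm bore takes the black-capped bottle. Origin: centre of its underside, 16 mm over the worktop, z up the bore. Above the origin: bore floor 10 mm, top 42, rim of the flared collar (69 mm mouth) 52
- block_orange: orange metal block 94 mm square, fixed, one of four (2 x 2, 98 mm apart, any order) in a white cooler tray 214 mm square, 50 mm high, with a console 36 mm deep at one side. A vertical 65 mm bore takes the orange-capped bottle. Origin: centre of its underside, 16 mm over the worktop, z up the bore. Above the origin: bore floor 10 mm, top 42, rim of the flared collar (75 mm mouth) 52
- block_blue: blue metal block 94 mm square, fixed, one of four (2 x 2, 98 mm apart, any order) in a white cooler tray 214 mm square, 50 mm high, with a console 36 mm deep at one side. A vertical 71 mm bore takes the blue-capped bottle. Origin: centre of its underside, 16 mm over the worktop, z up the bore. Above the origin: bore floor 10 mm, top 42, rim of the flared collar (81 mm mouth) 52
- block_green: green metal block 94 mm square, fixed, one of four (2 x 2, 98 mm apart, any order) in a white cooler tray 214 mm square, 50 mm high, with a console 36 mm deep at one side. A vertical 71 mm bore takes the green-banded jar. Origin: centre of its underside, 16 mm over the worktop, z up the bore. Above the origin: bore floor 10 mm, top 42, rim of the flared collar (81 mm mouth) 52
- beaker: clear glass beaker, 66 mm across (72 mm over the spout), 78 mm tall, standing among the bottles, water-clear inside; not to be moved. Origin: centre of its underside, z up
- spare_bottle: clear reagent bottle with white screw cap, white label with grey band, 68 mm in diameter, 136 mm tall, cap 38 mm wide, standing among the others; not for the cooler and not to be moved. Origin: centre of its underside, z up

How it is judged:
By the outcome, as a careful person would: the job done as asked, in the order asked, and still so for the second after the job is handed in, with the robot touching nothing.
It also fails if it takes over 112 s, if anything falls off the work surface, if the arm or the gripper's body presses on something with over 40 N, if the wrist force passes 120 N, or if a joint passes its speed limit or range.

## Working session

There is one attempt and no reset: what is moved stays moved. The work goes in short steps, Python scripts to look and compute and a tool call to move; the robot and the scene stay as the last step left them, time stands still between calls to the robot, and variables do not carry over. Pictures are saved under pics/ and viewed, at most 14 in all, crops included, and the job is handed in when it is done.

Besides the shell and the picture viewer there is one more tool, called after "Request:" in YAML: its name, and indented under it one key for each argument. carry_out: Moves the arm, as the interface text tells. Its arguments: {"type":"object","properties":{"deltas":{"type":"array"},"squeeze":{"type":"number"}},"required":["deltas"]}

```bash
mkdir -p pics; ls
cat > h.py <<'E'
import numpy as np, cv2
from plant import r
def cal(n):
    c=r.get_calibration(n); f=192/np.tan(np.radians(c['fov_y'])/2)
    K=np.array([[f,0,c['cx']],[0,f,c['cy']],[0,0,1.]]); return K,np.array(c['distortion'],float),np.array(c['view'],float)
def ray(c,uv):
    K,d,V=c; p=cv2.undistortPoints(np.array(uv,float).reshape(-1,1,2),K,d).reshape(-1,2)
    D=np.c_[p,np.ones(len(p))]@V[:3,:3]; o=-V[:3,:3].T@V[:3,3]; return o,D
def onz(c,uv,z):
    o,D=ray(c,uv); return o+D*((z-o[2])/D[:,2])[:,None]
def shot(n,name):
    c=cal(n); im,dp=r.capture(n); cv2.imwrite(f'pics/{name}.png',im[:,:,::-1]); np.savez(f'pics/{name}.npz',im=im,dp=dp,K=c[0],d=c[1],V=c[2]); return im,dp,c
def load(name):
    a=np.load(f'pics/{name}.npz'); return a['im'],a['dp'],(a['K'],a['d'],a['V'])
E
python3 - <<'E'
from h import *
for n in('scene','top','wrist'):
    im,dp,c=shot(n,n+'0'); print(n,c[0][0,0],c[1],(-c[2][:3,:3].T@c[2][:3,3]).round(3),c[2][2,:3].round(3),(dp>0).mean())
s=r.get_state(); print({k:np.round(s[k],3) for k in s})
a=[cv2.imread(f'pics/{n}0.png') for n in('scene','top','wrist')]
E
```

```text
pics
scene 434.82699498882783 [-0.11555291  0.          0.          0.          0.        ] [0.105 0.495 0.842] [ 0.379 -0.594 -0.71 ] 0.9959665934244791
top 411.0937365366091 [-0.15090597  0.          0.          0.          0.        ] [ 0.364 -0.134  0.995] [ 0.144  0.006 -0.99 ] 0.9962565104166666
wrist 329.36312632998914 [-0.08726651  0.          0.          0.          0.        ] [ 0.104 -0.671  0.383] [ 0.276  0.078 -0.958] 0.99603271484375
{'time_s': np.float64(0.15), 'joints': array([-5.8092e+01,  2.0583e+01,  6.4400e-01, -1.4000e-02, -7.0134e+01,
       -1.6507e+01]), 'qd': array([ 0.028, -0.163,  0.136,  0.047,  0.02 ,  0.094]), 'joint_torque': array([-0.0000e+00, -5.8328e+01,  2.9329e+01,  7.0010e+00,  9.0000e-03,
       -0.0000e+00]), 'tcp_pos': array([ 0.179, -0.65 ,  0.226]), 'eef_rot': array([ 1.79927e+02, -8.00000e-03, -1.64603e+02]), 'contact_force': array([-0.27 , -0.426,  0.272]), 'moment': array([-0.009, -0.009,  0.014]), 'gripper_force': np.float64(0.0), 'gripper_width': np.float64(0.088)}
```

View pics/top0.png

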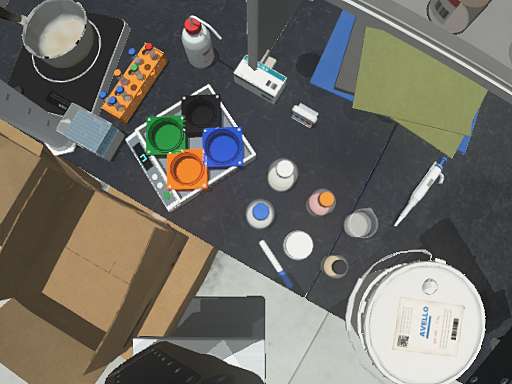

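View pics/scene0.png

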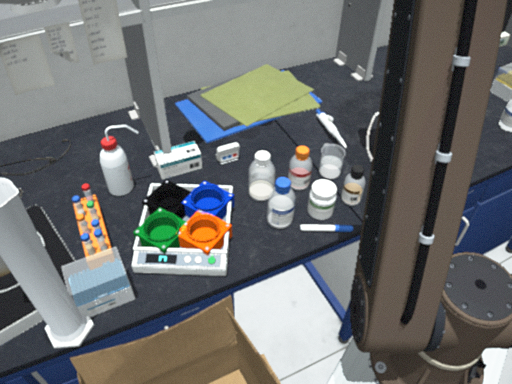

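Top view: blocks are green (165,134), black (200,112), orange (187,170) and blue (223,147). Bottles are blue (260,212), orange (325,200), black (336,266), jar (299,245), white (283,173) and beaker (360,222). In the scene view the same bottles run from x=262 to 355.

Run:
```python
from h import *
im,dp,c=load('top0')
a=cv2.resize(im[90:190,125:255],None,fx=4,fy=4,interpolation=2); b=cv2.resize(im[150:290,235:385],None,fx=4,fy=4,interpolation=2)
b=b[:,:]; cv2.imwrite('pics/tz1.png',b[:,:,::-1])
im2,_,c2=load('scene0')
cv2.imwrite('pics/sz1.png',cv2.resize(im2[135:285,125:375],None,fx=3,fy=3,interpolation=2)[:,:,::-1])
for n,uv in dict(green=(165,134),black=(200,112),orange=(187,170),blue=(223,147)).items(): print(n,onz(c,[uv],.068).round(3))
for n,uv,z in [('w',(285,168),.136),('o',(326,198),.124),('b',(262,209),.136),('j',(299,243),.088),('bk',(338,264),.113),('bkr',(360,222),.04)]: print(n,onz(c,[uv],z).round(3))
# depth height map: coarse
v,u=np.mgrid[0:384:1,0:512:1]; o,D=ray(c,np.c_[u.ravel(),v.ravel()]); P=o+D*dp.ravel()[:,None]
for uv in [(255,20),(262,80),(198,45),(190,100),(305,115),(60,30),(95,130),(135,80),(425,320),(265,250),(190,190),(400,30),(320,150),(360,100),(410,200)]:
    print(uv,P[uv[1]*512+uv[0]].round(3))
```

```text
green [[0.632 0.071 0.068]]
black [[ 0.684 -0.011  0.068]]
orange [[0.545 0.017 0.068]]
blue [[ 0.598 -0.066  0.068]]
w [[ 0.534 -0.203  0.136]]
o [[ 0.47  -0.291  0.124]]
b [[ 0.447 -0.153  0.136]]
j [[ 0.376 -0.234  0.088]]
bk [[ 0.329 -0.314  0.113]]
bkr [[ 0.423 -0.385  0.04 ]]
(255, 20) [ 0.795 -0.141  0.283]
(262, 80) [ 0.766 -0.158  0.06 ]
(198, 45) [ 0.83  -0.01   0.121]
(190, 100) [0.718 0.015 0.058]
(305, 115) [ 0.679 -0.26   0.055]
(60, 30) [0.921 0.363 0.067]
(95, 130) [0.636 0.23  0.1  ]
(135, 80) [0.777 0.155 0.053]
(425, 320) [ 0.226 -0.451  0.239]
(265, 250) [ 0.361 -0.162  0.014]
(190, 190) [0.503 0.015 0.035]
(400, 30) [ 0.675 -0.351  0.46 ]
(320, 150) [ 0.606 -0.302 -0.   ]
(360, 100) [ 0.722 -0.4    0.042]
(410, 200) [ 0.475 -0.513  0.031]
```

View pics/tz1.png

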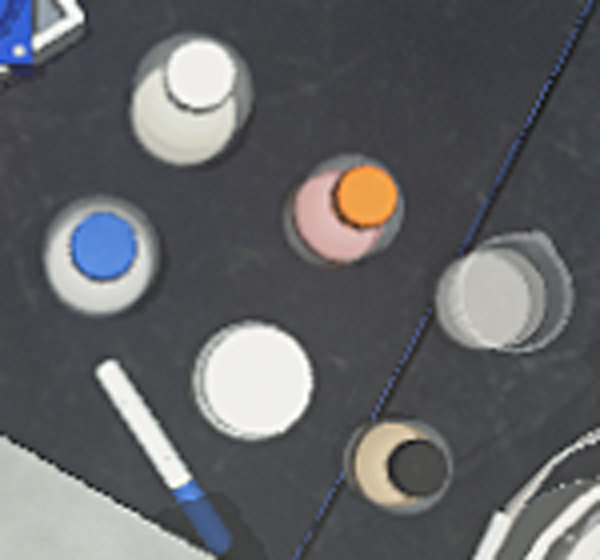

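View pics/sz1.png

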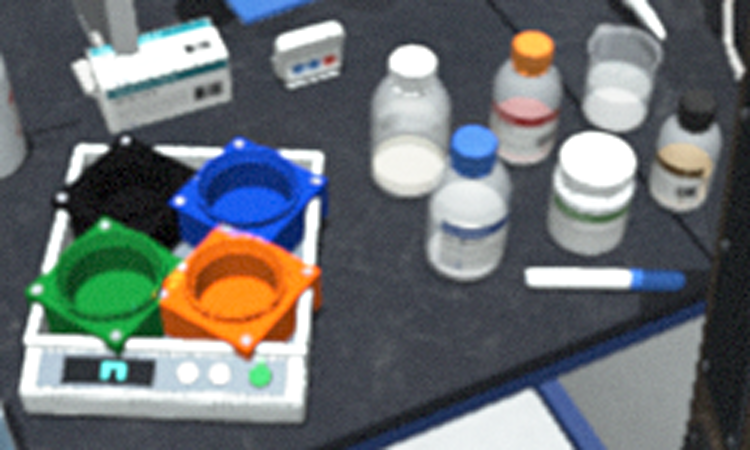

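Crops: top-view cap centres in crop pixels are white (200,74), orange (366,196), blue (104,246), jar lid (253,379) and black (417,468). The scene view shows the same caps unobstructed. Next I triangulate the cap tops and bore collars, and check clearances to the pail and overhead parts.

```bash
cat > meas.py <<'E'
from h import *
T=load('top0');S=load('scene0')
def blob(L,lo,hi,box,big=True):
    x0,y0,x1,y1=box; h=cv2.cvtColor(L[0],cv2.COLOR_RGB2HSV)[y0:y1,x0:x1]
    m=cv2.inRange(h,np.array(lo),np.array(hi))
    n,l,st,ce=cv2.connectedComponentsWithStats(m); i=1+np.argmax(st[1:,4])
    cs,_=cv2.findContours((l==i).astype(np.uint8),cv2.RETR_EXTERNAL,cv2.CHAIN_APPROX_NONE)
    k=max(cs,key=len); return k.reshape(-1,2)+[x0,y0],st[i]
def tri(a,b):
    (o1,d1),(o2,d2)=ray(T[2],[a]),ray(S[2],[b]); d1=d1[0]/np.linalg.norm(d1);d2=d2[0]/np.linalg.norm(d2)
    t=np.linalg.lstsq(np.c_[d1,-d2],o2-o1,rcond=None)[0]; p,q=o1+t[0]*d1,o2+t[1]*d2
    return (p+q)/2,np.linalg.norm(p-q)
E
python3 - <<'E'
from meas import *
W=((0,0,215),(179,60,255)); O=((5,150,150),(22,255,255)); B=((100,130,100),(125,255,255)); K=((0,0,0),(179,90,58))
for n,c,bt,bs in [('blue',B,(240,190,285,235),(262,170,305,205)),('orange',O,(305,180,345,220),(285,140,320,165)),('white',W,(270,155,300,180),(250,145,280,166)),('jar',W,(280,225,318,265),(305,170,340,203)),('black',K,(325,252,352,280),(345,160,370,180))]:
    k,s=blob(T,*c,bt); e=cv2.fitEllipse(k); k2,s2=blob(S,*c,bs); 
    print(n,'top',np.round(e,1).tolist() if 0 else (np.round(e[0],1),np.round(e[1],1)),'scene bbox',s2, 'x',k2[:,0].min(),k2[:,0].max(),'y',k2[:,1].min(),k2[:,1].max())
    np.save(f'pics/k_{n}.npy',k2)
im,dp,c=T
v,u=np.mgrid[0:384,0:512]; o,D=ray(c,np.c_[u.ravel(),v.ravel()]); P=(o+D*dp.ravel()[:,None]).reshape(384,512,3)
q=P[(P[...,2]>.2)&(P[...,2]<.27)&(u>340)&(v>245)]; print('pail',q.min(0),q.max(0)); d=np.hypot(q[:,0]-.334,q[:,1]+.308); i=d.argsort()[:5]; print(q[i].round(3))
for lo,hi in((.1,.2),(.2,.3),(.3,.4),(.4,.6)):
    q=P[(P[...,2]>lo)&(P[...,2]<hi)&(P[...,0]>.45)]; q=np.unique((q/.04).round()*.04,axis=0)[:,:2]; print(lo,np.unique(q,axis=0).round(2).tolist()[:60])
cv2.imwrite('pics/bl.png',cv2.resize(im[90:190,125:255],None,fx=5,fy=5,interpolation=2)[:,:,::-1])
E
```

```text
blue top (array([260.4, 211.3]), array([15.1, 15.3])) scene bbox [ 13   6  16  18 221] x 275 290 y 176 193
orange top (array([326.2, 198.6]), array([13.8, 14.2])) scene bbox [ 11   6  13  14 147] x 296 308 y 146 159
white top (array([284.7, 168.2]), array([15.2, 15.6])) scene bbox [  5   5  15  11 127] x 255 269 y 150 160
jar top (array([299. , 244.9]), array([25.5, 26.1])) scene bbox [  7   9  25  18 355] x 312 336 y 179 196
black top (array([341.6, 267.2]), array([14.2, 19. ])) scene bbox [ 6  8 14 11 84] x 351 364 y 168 178
pail [ 0.10440542 -0.59362151  0.2199492 ] [ 0.33998228 -0.32955774  0.25547007]
[[ 0.297 -0.361  0.231]
 [ 0.298 -0.361  0.236]
 [ 0.296 -0.362  0.239]
 [ 0.287 -0.355  0.239]
 [ 0.29  -0.358  0.235]]
0.1 [[0.44, -0.32], [0.44, -0.28], [0.44, -0.16], [0.44, -0.12], [0.48, -0.32], [0.48, -0.28], [0.48, -0.16], [0.48, -0.12], [0.52, -0.24], [0.52, -0.2], [0.52, -0.16], [0.56, -0.24], [0.56, -0.2], [0.56, -0.16], [0.6, 0.2], [0.6, 0.24], [0.6, 0.28], [0.6, 0.32], [0.6, 0.36], [0.64, 0.2], [0.64, 0.24], [0.64, 0.28], [0.64, 0.32], [0.64, 0.36], [0.68, 0.2], [0.68,
[... 469 characters left out ...]
-0.04]]
0.2 [[0.6, 0.32], [0.6, 0.36], [0.64, 0.32], [0.64, 0.36], [0.68, 0.32], [0.68, 0.36], [0.8, -0.16], [0.8, -0.12], [0.84, -0.16], [0.84, -0.04], [0.84, -0.0], [0.88, -0.2], [0.88, -0.16], [0.88, -0.0]]
0.3 [[0.6, 0.32], [0.6, 0.36], [0.64, 0.32], [0.68, 0.32], [0.8, -0.16], [0.8, -0.12], [0.84, -0.16]]
0.4 [[0.56, -0.52], [0.6, -0.52], [0.6, -0.48], [0.6, -0.44], [0.64, -0.52], [0.64, -0.48], [0.64, -0.44], [0.64, -0.4], [0.64, -0.36], [0.68, -0.56], [0.68, -0.52], [0.68, -0.48], [0.68, -0.44], [0.68, -0.4], [0.68, -0.36], [0.68, -0.32], [0.72, -0.56], [0.72, -0.52], [0.72, -0.48], [0.72, -0.4], [0.72, -0.36], [0.72, -0.32], [0.72, -0.28], [0.72, -0.24], [0.76, -0.56], [0.76, -0.52]]
```

View pics/bl.png

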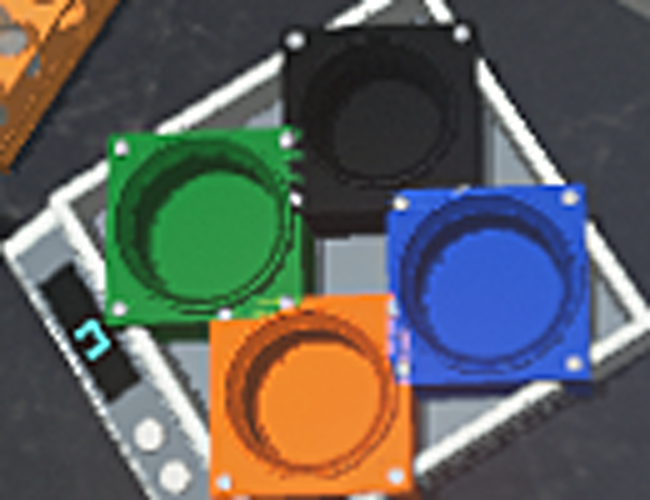

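Block crop: the pins give block centres in crop pixels (5×) of green (204,225), black (378,117), blue (487,283) and orange (310,395). The pail rim is close to the black bottle, so its grasp yaw needs care. I'll lift over the pail and look with the wrist camera.

Request:
carry_out:
  deltas:
    - [1,[0,0,-20],[0,0,0]]
    - [1,[0,0,-55],[0,0,0]]
    - [1,[0,0,-95],[0,0,0]]
    - [1,[0,0,-125],[0,0,0]]
    - [1,[0,0,-135],[0,0,0]]
    - [1,[-20,15,-135],[0,0,0]]
    - [1,[-50,42,-135],[0,0,0]]
    - [1,[-85,73,-135],[0,0,0]]
    - [1,[-120,104,-135],[0,0,0]]
    - [1,[-155,136,-135],[0,0,0]]
    - [1,[-190,168,-135],[0,0,0]]
    - [1,[-225,200,-135],[0,0,0]]

```text
time_s: 1.35
tcp_pos: [0.3434, -0.3962, 0.3608]
eef_rot: [180.0, -0.0, -164.6]
contact_force: [1.0, -0.6, -0.2]
gripper_width: 0.0877
gripper_force: 0.0
```

Request:
carry_out:
  deltas:
    - [1,[-35,31,0],[0,0,0]]
    - [1,[-65,57,0],[0,0,0]]
    - [1,[-90,80,0],[0,0,0]]
    - [1,[-100,90,0],[0,0,0]]
    - [1,[-105,93,0],[0,0,0]]
    - [1,[-105,93,0],[0,0,0]]
    - [1,[-105,93,0],[0,0,0]]

```text
time_s: 2.05
tcp_pos: [0.4192, -0.2813, 0.3613]
eef_rot: [180.0, -0.0, -164.6]
contact_force: [-0.8, -0.5, 0.5]
gripper_width: 0.0878
gripper_force: 0.0
```

Run:
```python
from h import *
s=r.get_state(); print(s['time_s'],s['tcp_pos'],s['eef_rot'],s['joints'])
im,dp,c=shot('wrist','w1')
```

```text
2.05 [ 0.41915498 -0.28130524  0.36132166] [ 1.79990663e+02 -3.24395962e-02 -1.64637896e+02] [-1.15306838e+01  7.21401651e-01 -6.84080787e+00  6.40099946e-03
 -8.24709453e+01 -6.31080556e+01]
```

View pics/w1.png

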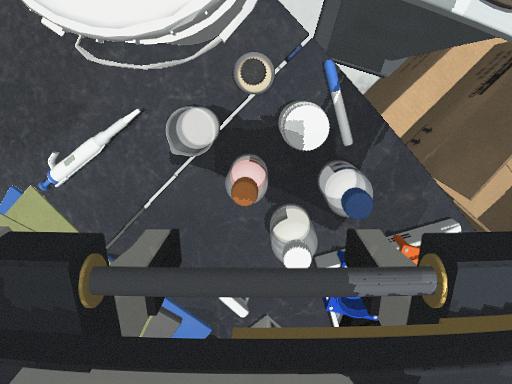

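Wrist view: black cap (253,70), jar lid (304,124), orange (245,191), blue (357,204), white (297,258) and beaker (192,130), all upright. I'll locate the top faces in the two views.

```bash
cat > loc.py <<'E'
from h import *
def pts(L):
    im,dp,c=L; v,u=np.mgrid[0:384,0:512]; o,D=ray(c,np.c_[u.ravel(),v.ravel()]); P=o+D*dp.ravel()[:,None]; P[dp.ravel()==0]=9; return P
def face(L,xy,h,R=.045):
    P=pts(L); P=P[(np.hypot(P[:,0]-xy[0],P[:,1]-xy[1])<R)&(P[:,2]>h-.03)&(P[:,2]<h+.03)]
    z=np.median(P[P[:,2]>h-.006][:,2]); Q=P[abs(P[:,2]-z)<.004]
    (x,y),rr=cv2.minEnclosingCircle(Q[:,:2].astype(np.float32)); return np.r_[x,y,Q[:,:2].mean(0),z,rr*2,len(Q)]
G=dict(white=(.534,-.203,.136),orange=(.470,-.291,.124),blue=(.447,-.153,.136),jar=(.376,-.234,.088),black=(.331,-.313,.113))
E
python3 - <<'E'
from loc import *
for f in('top0','w1','scene0'):
    L=load(f)
    for n,g in G.items():
        try: print(f,n,face(L,g[:2],g[2]).round(4))
        except Exception as e: print(f,n,e)
T=load('top0')[2]
for n,uv in dict(blue=(260.4,211.3),orange=(326.2,198.6),white=(284.7,168.2),jar=(299,244.9),black=(339.2,267)).items(): print(n,onz(T,[uv],G[n][2]).round(4))
E
```

```text
top0 white [ 5.335e-01 -2.030e-01  5.328e-01 -2.029e-01  1.356e-01  3.760e-02
  2.270e+02]
top0 orange [ 4.682e-01 -2.907e-01  4.682e-01 -2.906e-01  1.236e-01  3.500e-02
  1.850e+02]
top0 blue [ 4.412e-01 -1.507e-01  4.414e-01 -1.503e-01  1.358e-01  3.540e-02
  2.160e+02]
top0 jar [ 3.722e-01 -2.333e-01  3.726e-01 -2.336e-01  8.730e-02  6.220e-02
  5.900e+02]
top0 black [ 3.224e-01 -3.171e-01  3.227e-01 -3.180e-01  1.125e-01  3.100e-02
  1.410e+02]
w1 white [ 5.321e-01 -2.024e-01  5.304e-01 -2.030e-01  1.347e-01  3.780e-02
  5.080e+02]
w1 orange [ 4.684e-01 -2.913e-01  4.675e-01 -2.915e-01  1.231e-01  3.490e-02
  5.190e+02]
w1 blue [ 4.425e-01 -1.494e-01  4.418e-01 -1.505e-01  1.352e-01  3.750e-02
  6.100e+02]
w1 jar [ 3.708e-01 -2.343e-01  3.704e-01 -2.350e-01  8.660e-02  6.230e-02
  1.686e+03]
w1 black [ 3.229e-01 -3.193e-01  3.230e-01 -3.192e-01  1.121e-01  3.200e-02
  5.370e+02]
scene0 white [ 5.321e-01 -2.002e-01  5.316e-01 -1.996e-01  1.346e-01  3.760e-02
  1.210e+02]
scene0 orange [ 4.669e-01 -2.896e-01  4.676e-01 -2.885e-01  1.226e-01  3.400e-02
  8.400e+01]
scene0 blue [ 4.401e-01 -1.488e-01  4.405e-01 -1.473e-01  1.347e-01  3.830e-02
  1.460e+02]
scene0 jar [ 3.729e-01 -2.318e-01  3.710e-01 -2.311e-01  8.630e-02  6.310e-02
  3.320e+02]
scene0 black [ 3.237e-01 -3.166e-01  3.226e-01 -3.156e-01  1.114e-01  3.100e-02
  8.700e+01]
blue [[ 0.4419 -0.1494  0.136 ]]
orange [[ 0.4689 -0.291   0.124 ]]
white [[ 0.5334 -0.2022  0.136 ]]
jar [[ 0.3714 -0.2343  0.088 ]]
black [[ 0.3229 -0.3169  0.113 ]]
```

Run:
```python
from loc import *
P=np.vstack([pts(load(f)) for f in('top0','w1','scene0')]); 
Q=P[(P[:,2]>.13)&(P[:,2]<.33)&(np.hypot(P[:,0]-.323,P[:,1]+.318)<.16)&(P[:,1]<-.25)]
b=np.array([.323,-.318])
for yaw in range(30,80,6):
    a=np.radians(yaw); d=Q[:,:2]-b; X=d@[np.cos(a),np.sin(a)]; Y=d@[np.sin(a),-np.cos(a)]
    m=(abs(Y)<.105); print(yaw,'nearest X behind',X[m].max().round(4), 'z',Q[m][X[m].argmax(),2].round(3), 'pct',np.sort(X[m])[-8:].round(3))
T=load('top0'); P=pts(T)
for n,g in dict(green=(.632,.071),black=(.684,-.011),orange=(.545,.017),blue=(.598,-.066)).items():
    Q=P[np.hypot(P[:,0]-g[0],P[:,1]-g[1])<.06]; q=Q[(Q[:,2]>.0645)&(Q[:,2]<.073)&(np.hypot(Q[:,0]-g[0],Q[:,1]-g[1])<.046)]
    (x,y),R=cv2.minEnclosingCircle(q[:,:2].astype(np.float32)); print(n,x,y,2*R,len(q),np.histogram(Q[:,2],bins=np.arange(.014,.08,.004)))
```

```text
30 nearest X behind -0.0296 z 0.136 pct [-0.031 -0.031 -0.031 -0.031 -0.031 -0.031 -0.03  -0.03 ]
36 nearest X behind -0.04 z 0.131 pct [-0.042 -0.041 -0.041 -0.041 -0.041 -0.04  -0.04  -0.04 ]
42 nearest X behind -0.0478 z 0.236 pct [-0.048 -0.048 -0.048 -0.048 -0.048 -0.048 -0.048 -0.048]
48 nearest X behind -0.0493 z 0.236 pct [-0.05  -0.049 -0.049 -0.049 -0.049 -0.049 -0.049 -0.049]
54 nearest X behind -0.048 z 0.223 pct [-0.05  -0.05  -0.05  -0.05  -0.05  -0.049 -0.048 -0.048]
60 nearest X behind -0.044 z 0.223 pct [-0.046 -0.046 -0.046 -0.045 -0.045 -0.045 -0.044 -0.044]
66 nearest X behind -0.0395 z 0.223 pct [-0.041 -0.041 -0.04  -0.04  -0.04  -0.04  -0.04  -0.04 ]
72 nearest X behind -0.0337 z 0.222 pct [-0.035 -0.035 -0.034 -0.034 -0.034 -0.034 -0.034 -0.034]
78 nearest X behind -0.0267 z 0.223 pct [-0.028 -0.028 -0.028 -0.027 -0.027 -0.027 -0.027 -0.027]
green 0.6328204870223999 0.07270210236310959 0.08839451521635056 171 (array([ 84,  17, 246, 291,  33,  31,  37,  38,  56,  59, 345, 350, 110,
       121,  14,   0]), array([0.014, 0.018, 0.022, 0.026, 0.03 , 0.034, 0.038, 
[... 285 characters left out ...]
3 , 0.034, 0.038, 0.042, 0.046,
       0.05 , 0.054, 0.058, 0.062, 0.066, 0.07 , 0.074, 0.078]))
orange 0.5495406985282898 0.020262036472558975 0.08201102167367935 162 (array([ 93,  30, 251, 272,  34,  37,  35,  33,  89,  71, 384, 411, 118,
       122,  12,   0]), array([0.014, 0.018, 0.022, 0.026, 0.03 , 0.034, 0.038, 0.042, 0.046,
       0.05 , 0.054, 0.058, 0.062, 0.066, 0.07 , 0.074, 0.078]))
blue 0.6016436219215393 -0.06376264989376068 0.08709628880023956 153 (array([109,  40, 307, 302,  44,  27,  30,  43,  94,  71, 297, 361, 110,
       131,   4,   0]), array([0.014, 0.018, 0.022, 0.026, 0.03 , 0.034, 0.038, 0.042, 0.046,
       0.05 , 0.054, 0.058, 0.062, 0.066, 0.07 , 0.074, 0.078]))
```

Request:
carry_out:
  deltas:
    - [1,[-15,20,0],[0,0,0]]
    - [1,[-30,50,0],[0,0,0]]
    - [1,[-45,85,0],[0,0,0]]
    - [1,[-60,120,0],[0,0,0]]
    - [1,[-75,155,0],[0,0,0]]
    - [1,[-90,190,0],[0,0,0]]
    - [1,[-105,225,0],[0,0,0]]
    - [1,[-115,245,0],[0,0,0]]
    - [1,[-120,260,0],[0,0,0]]
    - [1,[-120,260,0],[0,0,0]]
    - [1,[-120,260,0],[0,0,0]]

```text
time_s: 3.2
tcp_pos: [0.4662, 0.0012, 0.3615]
eef_rot: [-180.0, -0.0, -164.6]
contact_force: [0.0, -0.5, -0.4]
gripper_width: 0.0876
gripper_force: 0.0
```

Run:
```python
from h import *
s=r.get_state(); print(s['time_s'],s['tcp_pos'],s['eef_rot'],s['joints'])
im,dp,c=shot('wrist','w2')
```

```text
3.2 [0.46621306 0.00123318 0.36149423] [-1.79988780e+02 -1.66268298e-02 -1.64615696e+02] [ 2.44517917e+01 -3.30566525e+00 -1.07284079e+01  8.53052337e-03
 -8.25954447e+01 -9.90685864e+01]
```

View pics/w2.png

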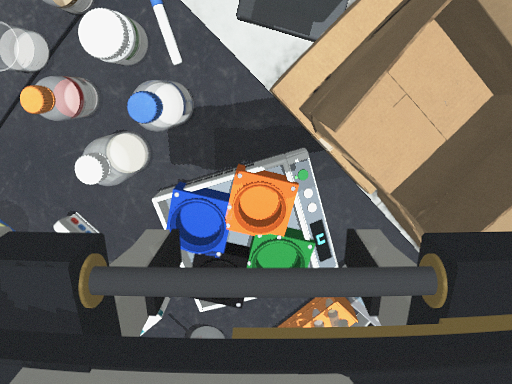

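Wrist view: orange bore at (262,203), blue (202,220), green (279,262) partly hidden, black hidden by the gripper bar. I'll combine this view with the top camera for the collar centres.

Run:
```python
from loc import *
from scipy.optimize import least_squares
G4=dict(green=(.6328,.0727),black=(.6856,-.0097),orange=(.5495,.0203),blue=(.6016,-.0638)); res={}
for f in('top0','w2','scene0'):
    P=pts(load(f))
    for n,g in G4.items():
        d=np.hypot(P[:,0]-g[0],P[:,1]-g[1]); q=P[(d<.047)&(d>.028)&(P[:,2]>.063)&(P[:,2]<.072)]
        if len(q)<40: print(f,n,len(q));continue
        s=least_squares(lambda p:np.hypot(q[:,0]-p[0],q[:,1]-p[1])-p[2],[*g,.04],loss='soft_l1',f_scale=.002)
        an=np.histogram(np.arctan2(*(q[:,:2]-s.x[:2]).T),8,(-np.pi,np.pi))[0]
        e=cv2.minEnclosingCircle(q[:,:2].astype(np.float32)); print(f,n,s.x.round(4),'enc',np.round(e[0],4),len(q),an)
        res[f,n]=s.x[:2]
for f in('top0','w2','scene0'):
    ns=[n for n in G4 if (f,n) in res]; 
    if len(ns)<2: continue
    U=np.array([dict(green=(-49,49),black=(49,49),orange=(-49,-49),blue=(49,-49))[n] for n in ns])/1e3; V=np.array([res[f,n] for n in ns])
    uc,vc=U.mean(0),V.mean(0); A,_,B=np.linalg.svd((U-uc).T@(V-vc)); R=A@B; print(f,'grid',np.c_[(U-uc)@R+vc].round(4).tolist(),'resid',((U-uc)@R+vc-V).round(4).tolist())
P=np.vstack([pts(load('top0')),pts(load('w2'))]); q=P[(P[:,0]>.25)&(P[:,0]<.5)&(P[:,1]>-.1)&(P[:,1]<.4)]; print('box z',np.percentile(q[:,2],[50,90,99,99.9]))
```

```text
top0 green [0.6331 0.0725 0.0412] enc [0.6328 0.0727] 193 [23 19 22 26 30 20 29 24]
top0 black [ 0.685  -0.0103  0.0353] enc [ 0.6856 -0.0097] 163 [18 15 16 20 26 27 19 22]
top0 orange [0.5495 0.02   0.0386] enc [0.5484 0.0206] 207 [22 23 22 26 32 30 28 24]
top0 blue [ 0.602  -0.0631  0.0413] enc [ 0.6025 -0.0626] 213 [26 21 22 24 32 31 29 28]
w2 green [0.6325 0.0728 0.0418] enc [0.632  0.0726] 179 [40 39 41 40  0  0  0 19]
w2 black [ 0.684  -0.0099  0.0359] enc [ 0.6845 -0.0099] 133 [12 30 19  0  4 48 20  0]
w2 orange [0.5497 0.0202 0.0384] enc [0.5499 0.0203] 472 [52 46 48 56 67 74 68 61]
w2 blue [ 0.6015 -0.0622  0.0409] enc [ 0.6021 -0.0622] 400 [55 48 46 52 58 67 42 32]
scene0 green [0.6323 0.0743 0.0414] enc [0.6329 0.074 ] 167 [23 17 18 14 18 21 28 28]
scene0 black [ 0.6848 -0.0084  0.0356] enc [ 0.6859 -0.0095] 135 [19 10 15 12 11 22 24 22]
scene0 orange [0.5491 0.0219 0.0387] enc [0.5495 0.0211] 164 [26 15 15 15 15 22 29 27]
scene0 blue [ 0.6016 -0.0611  0.0416] enc [ 0.6024 -0.0623] 150 [19 14 14 16 12 22 26 27]
top0 grid [[0.6327, 0.0724], [0.685, -0.0105], [0.5498, 0.0201], [0.6021, -0.0628]] resid [[-0.0004, -0.0001], [0.0, -0.0002], [0.0003, 0.0001], [0.0001, 0.0003]]
w2 grid [[0.6322, 0.0728], [0.6845, -0.0101], [0.5493, 0.0206], [0.6016, -0.0623]] resid [[-0.0003, 0.0001], [0.0005, -0.0002], [-0.0003, 0.0003], [0.0001, -0.0001]]
scene0 grid [[0.6322, 0.0743], [0.6846, -0.0086], [0.5494, 0.0218], [0.6018, -0.061]] resid [[-0.0001, -0.0], [-0.0003, -0.0001], [0.0002, -0.0], [0.0001, 0.0002]]
box z [0.44235    0.46822252 0.47372064 0.68987441]
```

Request:
carry_out:
  deltas:
    - [1,[15,-20,0],[0,0,0]]
    - [1,[38,-50,0],[0,0,0]]
    - [1,[65,-86,0],[0,0,0]]
    - [1,[92,-122,0],[0,0,0]]
    - [1,[118,-156,0],[0,0,0]]
    - [1,[138,-182,0],[0,0,0]]
    - [1,[150,-197,0],[0,0,0]]
    - [1,[153.5,-202,20],[0,0,0]]
    - [1,[153.5,-202,50],[0,0,0]]
    - [1,[153.5,-202,90],[0,0,0]]
    - [1,[153.5,-202,130],[0,0,0]]
    - [1,[153.5,-202,160],[0,0,0]]

```text
time_s: 4.45
tcp_pos: [0.3702, -0.2344, 0.1995]
eef_rot: [180.0, -0.1, -164.7]
contact_force: [0.7, 0.2, -0.2]
gripper_width: 0.0872
gripper_force: 0.0
```

Request:
carry_out:
  deltas:
    - [1,[0,0,15],[0,0,0]]
    - [1,[0,0,20],[0,0,0]]
    - [1,[0,0,20],[0,0,0]]
    - [1,[0,0,20],[0,0,0]]

```text
time_s: 4.85
tcp_pos: [0.3723, -0.2342, 0.1826]
eef_rot: [-179.9, 0.1, -164.6]
contact_force: [-0.2, -0.6, -0.2]
gripper_width: 0.0874
gripper_force: 0.0
```

```bash
cat > to.py <<'E'
import sys
from h import *
from scipy.spatial.transform import Rotation as Ro
s=r.get_state(); R=Ro.from_euler('xyz',s['eef_rot'],degrees=True)
print(round(s['time_s'],2),'tcp',np.round(s['tcp_pos'],4),'rot',np.round(s['eef_rot'],1),'F',np.round(s['contact_force'],1),'w',round(s['gripper_width'],4),'J',np.round(s['joints'],1))
for a in sys.argv[1:]: print(a,'->tool mm',(R.inv().apply(np.array(eval(a))-s['tcp_pos'])*1000).round(1))
E
python3 to.py .3715,-.2342,.061
python3 -c "
from loc import *
P=pts(load('top0')).reshape(384,512,3)
for u,v in [(60,210),(110,230),(190,240),(190,280),(130,160),(20,160),(200,250)]: print(u,v,P[v,u].round(3))"
```

```text
4.85 tcp [ 0.3723 -0.2342  0.1826] rot [-1.799e+02  1.000e-01 -1.646e+02] F [-0.2 -0.6 -0.2] w 0.0874 J [ -6.3  -0.1 -31.3   0.  -58.8 -68.3]
.3715,-.2342,.061 ->tool mm [  1.    0.3 121.6]
60 210 [ 0.483  0.472 -0.244]
110 230 [ 0.429  0.367 -0.418]
190 240 [ 0.395  0.084 -0.426]
190 280 [ 0.258  0.084 -0.432]
130 160 [ 0.586  0.174 -0.001]
20 160 [ 0.635  0.593 -0.192]
200 250 [ 0.361  0.05  -0.429]
```

Request:
carry_out:
  deltas:
    - [1,[0.5,0,20],[0,0,0]]
    - [1,[0.5,0,50],[0,0,0]]
    - [1,[0.5,0,80],[0,0,0]]
    - [1,[0.5,0,102],[0,0,0]]
    - [1,[0.5,0,114],[0,0,0]]
    - [1,[0.5,0,120],[0,0,0]]
    - [1,[0.5,0,121],[0,0,0]]
    - [1,[0.5,0,121],[0,0,0]]

```text
time_s: 5.65
tcp_pos: [0.3722, -0.2339, 0.0614]
eef_rot: [-180.0, 0.1, -164.6]
contact_force: [-0.7, -0.7, -0.3]
gripper_width: 0.0877
gripper_force: 0.0
```

Request:
carry_out:
  deltas:
    - [0.6,[0,0,0],[0,0,0]]
    - [0.6,[0,0,0],[0,0,0]]
    - [0.6,[0,0,0],[0,0,0]]
    - [0.6,[0,0,0],[0,0,0]]
    - [0.6,[0,0,0],[0,0,0]]
    - [0.6,[0,0,0],[0,0,0]]
  squeeze: 30

```text
time_s: 6.25
tcp_pos: [0.3719, -0.234, 0.0609]
eef_rot: [-180.0, 0.0, -164.6]
contact_force: [0.4, -1.5, 4.3]
gripper_width: 0.0621
gripper_force: 30.0
```

Request:
carry_out:
  deltas:
    - [0.6,[0,0,-4],[0,0,0]]
    - [0.6,[0,0,-12],[0,0,0]]
    - [0.6,[0,0,-25],[0,0,0]]
    - [0.6,[0,0,-45],[0,0,0]]
    - [0.6,[0,0,-70],[0,0,0]]
    - [0.6,[0,0,-95],[0,0,0]]
    - [0.6,[0,0,-120],[0,0,0]]
    - [0.6,[0,0,-145],[0,0,0]]
    - [0.6,[0,0,-160],[0,0,0]]
    - [0.6,[0,0,-168],[0,0,0]]
    - [0.6,[0,0,-170],[0,0,0]]
    - [0.6,[0,0,-170],[0,0,0]]

```text
time_s: 7.45
tcp_pos: [0.371, -0.2335, 0.2301]
eef_rot: [180.0, -0.0, -164.6]
contact_force: [-0.9, 0.4, -2.4]
gripper_width: 0.062
gripper_force: 30.0
```

Request:
carry_out:
  deltas:
    - [0.6,[-8,5,0],[0,0,0]]
    - [0.6,[-24,16,0],[0,0,0]]
    - [0.6,[-48,33,0],[0,0,0]]
    - [0.6,[-75,51,0],[0,0,0]]
    - [0.6,[-102,70,0],[0,0,0]]
    - [0.6,[-129,88,0],[0,0,0]]
    - [0.6,[-156,106,0],[0,0,0]]
    - [0.6,[-183,125,0],[0,0,0]]
    - [0.6,[-210,143,0],[0,0,0]]
    - [0.6,[-237,162,0],[0,0,0]]
    - [0.6,[-264,180,0],[0,0,0]]
    - [0.6,[-288,196,0],[0,0,0]]

```text
time_s: 8.65
tcp_pos: [0.5976, 0.0336, 0.229]
eef_rot: [-180.0, -0.1, -164.6]
contact_force: [-0.1, 0.3, -2.5]
gripper_width: 0.0625
gripper_force: 30.0
```

Request:
carry_out:
  deltas:
    - [0.6,[-20,14,0],[0,0,0]]
    - [0.6,[-34,24,0],[0,0,0]]
    - [0.6,[-42,29,0],[0,0,0]]
    - [0.6,[-44.5,31,0],[0,0,0]]
    - [0.6,[-44.5,31,0],[0,0,0]]
    - [0.6,[-44.5,31,0],[0,0,0]]

```text
time_s: 9.25
tcp_pos: [0.6312, 0.0727, 0.2307]
eef_rot: [-180.0, -0.0, -164.6]
contact_force: [0.6, -1.2, -1.8]
gripper_width: 0.0622
gripper_force: 30.0
```

```bash
python3 to.py .6322,.0728,.087; python3 -c "
from h import *
shot('wrist','w3');shot('top','t3')"
```

```text
9.25 tcp [0.6312 0.0727 0.2307] rot [-180.    -0.  -164.6] F [ 0.6 -1.2 -1.8] w 0.0622 J [ 24.1  16.7  -4.3  -0.  -69.  -98.8]
.6322,.0728,.087 ->tool mm [ -1.   -0.2 143.7]
```

View pics/w3.png

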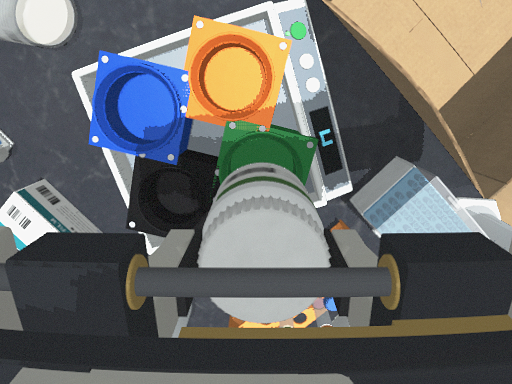

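Wrist view: the jar is held upright at (262,245), with the green block just below it (265,155), black at (180,190), blue (140,105) and orange (235,75). Lowering.

Request:
carry_out:
  deltas:
    - [0.6,[-0.5,0,10],[0,0,0]]
    - [0.6,[-0.5,0,30],[0,0,0]]
    - [0.6,[-0.5,0,55],[0,0,0]]
    - [0.6,[-0.5,0,75],[0,0,0]]
    - [0.6,[-0.5,0,88],[0,0,0]]
    - [0.6,[-0.5,0,95],[0,0,0]]
    - [0.6,[-0.5,0,101],[0,0,0]]
    - [0.6,[-0.5,0,107],[0,0,0]]
    - [0.6,[-0.5,0,113],[0,0,0]]
    - [0.6,[-0.5,0,119],[0,0,0]]

```text
time_s: 10.35
tcp_pos: [0.6324, 0.0737, 0.1116]
eef_rot: [180.0, 0.1, -164.6]
contact_force: [0.2, -0.8, -2.2]
gripper_width: 0.0621
gripper_force: 30.0
```

Request:
carry_out:
  deltas:
    - [0.6,[0,0,4],[0,0,0]]
    - [0.6,[0,0,8],[0,0,0]]
    - [0.6,[0,0,12],[0,0,0]]
    - [0.6,[0,0,15],[0,0,0]]
    - [0.6,[0,0,18],[0,0,0]]
    - [0.6,[0,0,20],[0,0,0]]
    - [0.6,[0,0,22],[0,0,0]]

```text
time_s: 11.05
tcp_pos: [0.6322, 0.0736, 0.0894]
eef_rot: [-180.0, 0.0, -164.6]
contact_force: [0.5, 0.3, -2.6]
gripper_width: 0.0627
gripper_force: 30.0
```

```bash
python3 to.py .6322,.0728,.087
```

```text
11.05 tcp [0.6322 0.0736 0.0894] rot [-180.     0.  -164.6] F [ 0.5  0.3 -2.6] w 0.0627 J [ 24.2  23.5 -14.2   0.  -52.4 -98.8]
.6322,.0728,.087 ->tool mm [ 0.2 -0.7  2.4]
```

No side force. I'll go down to first contact with the floor.

Request:
carry_out:
  deltas:
    - [0.6,[0,0,1],[0,0,0]]
    - [0.6,[0,0,2],[0,0,0]]
    - [0.6,[0,0,2.5],[0,0,0]]
    - [0.6,[0,0,2.5],[0,0,0]]

```text
time_s: 11.45
tcp_pos: [0.6322, 0.0736, 0.0872]
eef_rot: [180.0, 0.0, -164.6]
contact_force: [0.8, -0.4, -1.8]
gripper_width: 0.0622
gripper_force: 30.0
```

Request:
carry_out:
  deltas:
    - [0.6,[0,0,0.5],[0,0,0]]
    - [0.6,[0,0,1],[0,0,0]]
    - [0.6,[0,0,1],[0,0,0]]

```text
time_s: 11.75
tcp_pos: [0.6326, 0.0736, 0.087]
eef_rot: [-180.0, 0.1, -164.6]
contact_force: [-1.6, -0.6, 3.8]
gripper_width: 0.0621
gripper_force: 30.0
```

```bash
python3 to.py .6322,.0728,.087
```

```text
11.75 tcp [0.6326 0.0736 0.087 ] rot [-1.800e+02  1.000e-01 -1.646e+02] F [-1.6 -0.6  3.8] w 0.0621 J [ 24.2  23.6 -14.3   0.  -52.  -98.8]
.6322,.0728,.087 ->tool mm [ 0.6 -0.6 -0. ]
```

Landed: the vertical force reversed at z=0.087, as expected. Releasing, then heading to the black bottle with the camera turned away from the pail.

Request:
carry_out:
  deltas:
    - [1,[0,0,0],[0,0,0]]
    - [1,[0,0,0],[0,0,0]]
    - [1,[0,0,0],[0,0,0]]
    - [1,[0,0,0],[0,0,0]]
    - [1,[0,0,-5],[0,0,0]]
    - [1,[0,0,-20],[0,0,0]]
    - [1,[0,0,-50],[0,0,0]]
    - [1,[0,0,-90],[0,0,0]]
    - [1,[0,0,-130],[0,0,0]]
    - [1,[0,0,-170],[0,0,0]]
    - [1,[0,0,-195],[0,0,0]]
    - [1,[0,0,-205],[0,0,0]]

```text
time_s: 12.95
tcp_pos: [0.6332, 0.0737, 0.2951]
eef_rot: [180.0, 0.3, -164.6]
contact_force: [0.3, -0.3, -1.0]
gripper_width: 0.0877
gripper_force: 0.0
```

Request:
carry_out:
  deltas:
    - [0.7,[8,-6,0],[0,0,-0.1]]
    - [0.7,[24,-18,0],[0,0,-0.24]]
    - [0.7,[42,-31,0],[0,0,-0.38]]
    - [0.7,[60,-44,0],[0,0,-0.52]]
    - [0.7,[78,-57,0],[0,0,-0.66]]
    - [0.7,[96,-71,0],[0,0,-0.8]]
    - [0.7,[114,-84,0],[0,0,-0.94]]
    - [0.7,[132,-97,0],[0,0,-1.08]]
    - [0.7,[150,-110,0],[0,0,-1.22]]
    - [0.7,[168,-124,0],[0,0,-1.36]]
    - [0.7,[182,-134,0],[0,0,-1.5]]
    - [0.7,[190,-140,0],[0,0,-1.6]]

```text
time_s: 14.15
tcp_pos: [0.4849, -0.1127, 0.2907]
eef_rot: [180.0, 0.0, -72.7]
contact_force: [0.0, 0.6, 0.8]
gripper_width: 0.0617
gripper_force: 0.0
```

```bash
python3 to.py .323,-.318,.2; python3 -c "
from loc import *
shot('top','t4'); print(face(load('t4'),(.6322,.0728),.114).round(4))"
```

```text
14.15 tcp [ 0.4849 -0.1127  0.2907] rot [180.    0.  -72.7] F [0.  0.6 0.8] w 0.0617 J [  9.6   1.4 -15.   -0.  -73.6   7.8]
.323,-.318,.2 ->tool mm [147.7 215.7  90.8]
[ 0.  0. nan nan nan  0.  0.]
  return _methods._mean(a, axis=axis, dtype=dtype,
  ret = ret.dtype.type(ret / rcount)
loc.py:7: RuntimeWarning: Mean of empty slice.
  (x,y),rr=cv2.minEnclosingCircle(Q[:,:2].astype(np.float32)); return np.r_[x,y,Q[:,:2].mean(0),z,rr*2,len(Q)]
  ret = um.true_divide(
```

Request:
carry_out:
  deltas:
    - [0.7,[4,6,0],[0,0,-0.1]]
    - [0.7,[14,20,0],[0,0,-0.24]]
    - [0.7,[27,39,0],[0,0,-0.38]]
    - [0.7,[41,59,0],[0,0,-0.52]]
    - [0.7,[55,79,0],[0,0,-0.66]]
    - [0.7,[69,99,0],[0,0,-0.8]]
    - [0.7,[83,119,0],[0,0,-0.94]]
    - [0.7,[97,140,0],[0,0,-1.08]]
    - [0.7,[111,160,0],[0,0,-1.22]]
    - [0.7,[124,180,0],[0,0,-1.36]]
    - [0.7,[135,197,0],[0,0,-1.5]]
    - [0.7,[141,206,0],[0,0,-1.64]]

```text
time_s: 15.4
tcp_pos: [0.3297, -0.3078, 0.2907]
eef_rot: [-180.0, 0.0, 21.2]
contact_force: [0.6, -0.5, 0.2]
gripper_width: 0.061
gripper_force: 0.0
```

Request:
carry_out:
  deltas:
    - [0.7,[0,0,0],[0,0,-0.14]]
    - [0.7,[0,0,0],[0,0,-0.28]]
    - [0.7,[0,0,0],[0,0,-0.4]]
    - [0.7,[0,0,0],[0,0,-0.46]]
    - [0.7,[0,0,0],[0,0,-0.46]]
    - [0.7,[0,0,0],[0,0,-0.46]]

```text
time_s: 16.0
tcp_pos: [0.3307, -0.307, 0.2908]
eef_rot: [-180.0, 0.0, 47.2]
contact_force: [-0.0, 0.6, 0.6]
gripper_width: 0.0612
gripper_force: 0.0
```

```bash
python3 to.py .323,-.318,.082; python3 -c "
from loc import *
shot('top','t5'); L=load('t5'); print(face(L,(.6322,.0728),.114).round(4))
w,_,_=shot('wrist','w5'); a=np.hstack([cv2.resize(w,(400,300)),cv2.resize(L[0],(400,300))]); cv2.imwrite('pics/c5.png',a[:,:,::-1])"
```

```text
16.0 tcp [ 0.3307 -0.307   0.2908] rot [-180.     0.    47.2] F [-0.   0.6  0.6] w 0.0612 J [-17.7  -3.5 -19.8  -0.  -73.7 154.9]
.323,-.318,.082 ->tool mm [-13.3   2.  208.8]
[6.326e-01 7.260e-02 6.310e-01 7.300e-02 1.135e-01 6.230e-02 5.080e+02]
```

View pics/c5.png

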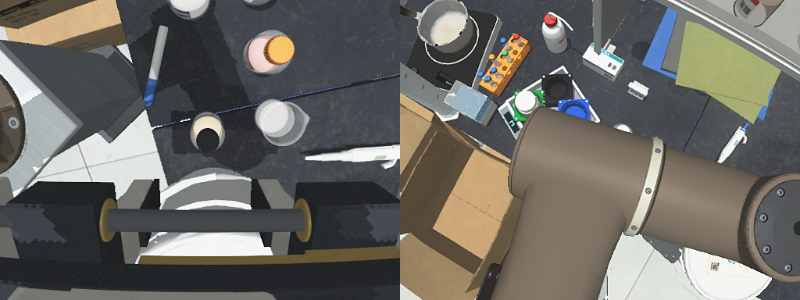

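The jar top is at z=0.1135, so it is seated. Wrist picture: black cap at (207,139) of the half picture, upright and clear of the pail.

```bash
python3 -c "
from loc import *
print(face(load('w5'),(.323,-.318),.113).round(4))"
```

```text
[ 3.224e-01 -3.190e-01  3.230e-01 -3.184e-01  1.123e-01  3.200e-02
  6.320e+02]
```

Request:
carry_out:
  deltas:
    - [0.7,[-5,1,5],[0,0,-0.01]]
    - [0.7,[-13,2,20],[0,0,-0.01]]
    - [0.7,[-13,2,45],[0,0,-0.01]]
    - [0.7,[-13,2,70],[0,0,-0.01]]
    - [0.7,[-13,2,82],[0,0,-0.01]]
    - [0.7,[-13,2,88],[0,0,-0.01]]
    - [0.7,[-13,2,90],[0,0,-0.01]]
    - [0.7,[-13,2,90],[0,0,-0.01]]

```text
time_s: 16.9
tcp_pos: [0.3237, -0.3183, 0.2016]
eef_rot: [180.0, -0.0, 48.0]
contact_force: [-0.3, -0.2, 0.3]
gripper_width: 0.0615
gripper_force: 0.0
```

```bash
python3 to.py .323,-.318,.083
```

```text
16.9 tcp [ 0.3237 -0.3183  0.2016] rot [180.  -0.  48.] F [-0.3 -0.2  0.3] w 0.0615 J [-19.5   0.3 -28.1   0.  -61.5 157.5]
.323,-.318,.083 ->tool mm [ -0.2  -0.8 118.6]
```

Request:
carry_out:
  deltas:
    - [0.7,[0,-0.5,10],[0,0,0]]
    - [0.7,[0,-0.5,30],[0,0,0]]
    - [0.7,[0,-0.5,50],[0,0,0]]
    - [0.7,[0,-0.5,70],[0,0,0]]
    - [0.7,[0,-0.5,88],[0,0,0]]
    - [0.7,[0,-0.5,100],[0,0,0]]
    - [0.7,[0,-0.5,107],[0,0,0]]
    - [0.7,[0,-0.5,108.5],[0,0,0]]
    - [0.7,[0,-0.5,108.5],[0,0,0]]

```text
time_s: 17.8
tcp_pos: [0.3232, -0.3179, 0.0928]
eef_rot: [180.0, -0.0, 48.0]
contact_force: [0.8, 0.9, -0.1]
gripper_width: 0.0614
gripper_force: 0.0
```

Request:
carry_out:
  deltas:
    - [0.2,[0,0,0],[0,0,0]]
    - [0.2,[0,0,0],[0,0,0]]
    - [0.2,[0,0,0],[0,0,0]]
    - [0.2,[0,0,0],[0,0,0]]
    - [0.2,[0,0,0],[0,0,0]]
    - [0.2,[0,0,0],[0,0,0]]
  squeeze: 35

```text
time_s: 18.4
tcp_pos: [0.3233, -0.3179, 0.0928]
eef_rot: [180.0, -0.0, 48.0]
contact_force: [-0.4, -0.8, 1.8]
gripper_width: 0.031
gripper_force: 35.0
```

```bash
python3 to.py
```

```text
18.4 tcp [ 0.3233 -0.3179  0.0928] rot [180.  -0.  48.] F [-0.4 -0.8  1.8] w 0.031 J [-19.5   7.6 -36.8   0.  -45.6 157.5]
```

Request:
carry_out:
  deltas:
    - [0.2,[0,0,-4],[0,0,0]]
    - [0.2,[0,0,-12],[0,0,0]]
    - [0.2,[0,0,-25],[0,0,0]]
    - [0.2,[0,0,-45],[0,0,0]]
    - [0.2,[0,0,-70],[0,0,0]]
    - [0.2,[0,0,-95],[0,0,0]]
    - [0.2,[0,0,-120],[0,0,0]]
    - [0.2,[0,0,-143],[0,0,0]]
    - [0.2,[0,0,-158],[0,0,0]]
    - [0.2,[0,0,-168],[0,0,0]]
    - [0.2,[0,0,-170],[0,0,0]]
    - [0.2,[0,0,-170],[0,0,0]]

```text
time_s: 19.6
tcp_pos: [0.3226, -0.3175, 0.2622]
eef_rot: [-180.0, -0.0, 48.0]
contact_force: [0.6, 0.4, -4.5]
gripper_width: 0.0312
gripper_force: 35.0
```

Request:
carry_out:
  deltas:
    - [0.2,[6,1,0],[0,0,0.04]]
    - [0.2,[18,2,0],[0,0,0.13]]
    - [0.2,[34,4,0],[0,0,0.26]]
    - [0.2,[53,7,0],[0,0,0.4]]
    - [0.2,[73,10,0],[0,0,0.54]]
    - [0.2,[93,12,0],[0,0,0.68]]
    - [0.2,[113,15,0],[0,0,0.82]]
    - [0.2,[133,18,0],[0,0,0.96]]
    - [0.2,[153,20,0],[0,0,1.1]]
    - [0.2,[173,23,0],[0,0,1.24]]
    - [0.2,[193,26,0],[0,0,1.38]]
    - [0.2,[210,28,0],[0,0,1.5]]

```text
time_s: 20.8
tcp_pos: [0.4845, -0.1797, 0.261]
eef_rot: [179.9, 0.1, -38.3]
contact_force: [-0.4, -0.6, -2.8]
gripper_width: 0.0312
gripper_force: 35.0
```

```bash
python3 to.py .6846,-.01,.26
```

```text
20.8 tcp [ 0.4845 -0.1797  0.261 ] rot [ 1.799e+02  1.000e-01 -3.830e+01] F [-0.4 -0.6 -2.8] w 0.0312 J [  1.4   4.3 -15.8  -0.  -70.   50.3]
.6846,-.01,.26 ->tool mm [  51.9 -257.2    0.6]
```

Request:
carry_out:
  deltas:
    - [0.2,[2,-8,0],[0,0,0.1]]
    - [0.2,[5,-24,0],[0,0,0.23]]
    - [0.2,[9,-44,0],[0,0,0.37]]
    - [0.2,[13,-66,0],[0,0,0.51]]
    - [0.2,[18,-88,0],[0,0,0.65]]
    - [0.2,[22,-110,0],[0,0,0.79]]
    - [0.2,[27,-132,0],[0,0,0.93]]
    - [0.2,[31,-154,0],[0,0,1.07]]
    - [0.2,[36,-176,0],[0,0,1.21]]
    - [0.2,[40,-197,0],[0,0,1.35]]
    - [0.2,[43,-212,0],[0,0,1.49]]
    - [0.2,[45,-222,0],[0,0,1.62]]

```text
time_s: 22.0
tcp_pos: [0.6566, -0.0323, 0.2602]
eef_rot: [179.9, -0.1, -131.1]
contact_force: [-0.5, 0.6, -3.2]
gripper_width: 0.031
gripper_force: 35.0
```

```bash
python3 to.py .6846,-.01,.26
```

```text
22.0 tcp [ 0.6566 -0.0323  0.2602] rot [ 1.799e+02 -1.000e-01 -1.311e+02] F [-0.5  0.6 -3.2] w 0.031 J [ 14.1  18.    1.4  -0.  -73.6 -55.2]
.6846,-.01,.26 ->tool mm [-35.3  -6.4   0.1]
```

Request:
carry_out:
  deltas:
    - [0.2,[-6,-1,0],[0,0,0.13]]
    - [0.2,[-17,-3,0],[0,0,0.26]]
    - [0.2,[-27,-5,0],[0,0,0.39]]
    - [0.2,[-33,-6,0],[0,0,0.49]]
    - [0.2,[-35,-6,0],[0,0,0.54]]
    - [0.2,[-35,-6,0],[0,0,0.54]]
    - [0.2,[-35,-6,0],[0,0,0.54]]

```text
time_s: 22.7
tcp_pos: [0.6834, -0.0107, 0.2612]
eef_rot: [180.0, -0.1, -161.6]
contact_force: [0.3, -0.1, -3.5]
gripper_width: 0.0309
gripper_force: 35.0
```

```bash
python3 to.py .6846,-.01,.119; python3 -c "
from h import *
shot('wrist','w6'); shot('scene','s6')
a=np.hstack([cv2.resize(load(n)[0],(400,300)) for n in('w6','s6')]); cv2.imwrite('pics/c6.png',a[:,:,::-1])"
```

```text
22.7 tcp [ 0.6834 -0.0107  0.2612] rot [ 1.800e+02 -1.000e-01 -1.616e+02] F [ 0.3 -0.1 -3.5] w 0.0309 J [ 15.4  20.4   5.   -0.  -74.7 -87. ]
.6846,-.01,.119 ->tool mm [ -1.7   0.2 142.2]
```

View pics/c6.png

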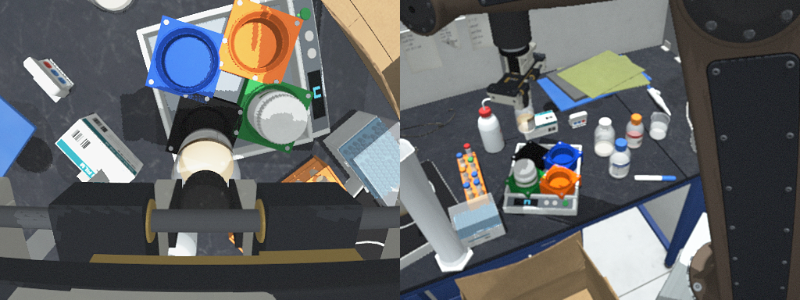

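Black bottle hangs upright over the black block (wrist half (205,165)), and the jar sits in green. Lowering.

Request:
carry_out:
  deltas:
    - [0.2,[-1,0,10],[0,0,0]]
    - [0.2,[-1,0,30],[0,0,0]]
    - [0.2,[-1,0,55],[0,0,0]]
    - [0.2,[-1,0,75],[0,0,0]]
    - [0.2,[-1,0,88],[0,0,0]]
    - [0.2,[-1,0,95],[0,0,0]]
    - [0.2,[-1,0,101],[0,0,0]]
    - [0.2,[-1,0,107],[0,0,0]]
    - [0.2,[-1,0,113],[0,0,0]]
    - [0.2,[-1,0,119],[0,0,0]]

```text
time_s: 23.8
tcp_pos: [0.6851, -0.0103, 0.1437]
eef_rot: [-180.0, 0.1, -161.7]
contact_force: [0.4, -0.1, -2.7]
gripper_width: 0.031
gripper_force: 35.0
```

Request:
carry_out:
  deltas:
    - [0.2,[0,0,4],[0,0,0]]
    - [0.2,[0,0,8],[0,0,0]]
    - [0.2,[0,0,12],[0,0,0]]
    - [0.2,[0,0,15],[0,0,0]]
    - [0.2,[0,0,18],[0,0,0]]
    - [0.2,[0,0,20],[0,0,0]]
    - [0.2,[0,0,21],[0,0,0]]
    - [0.2,[0,0,21],[0,0,0]]

```text
time_s: 24.6
tcp_pos: [0.6847, -0.0103, 0.1224]
eef_rot: [180.0, -0.0, -161.7]
contact_force: [-0.6, 0.1, -2.7]
gripper_width: 0.0307
gripper_force: 35.0
```

```bash
python3 to.py .6846,-.01,.119
```

```text
24.6 tcp [ 0.6847 -0.0103  0.1224] rot [ 180.    -0.  -161.7] F [-0.6  0.1 -2.7] w 0.0307 J [ 15.4  25.7  -5.5  -0.  -58.8 -87.1]
.6846,-.01,.119 ->tool mm [0.  0.3 3.4]
```

Request:
carry_out:
  deltas:
    - [0.2,[0,0,1],[0,0,0]]
    - [0.2,[0,0,2],[0,0,0]]
    - [0.2,[0,0,2.7],[0,0,0]]
    - [0.2,[0,0,2.7],[0,0,0]]

```text
time_s: 25.0
tcp_pos: [0.6847, -0.0103, 0.1198]
eef_rot: [180.0, -0.0, -161.7]
contact_force: [0.1, -0.1, -2.8]
gripper_width: 0.0312
gripper_force: 35.0
```

Request:
carry_out:
  deltas:
    - [0.2,[0,0,0.5],[0,0,0]]
    - [0.2,[0,0,1],[0,0,0]]
    - [0.2,[0,0,1],[0,0,0]]

```text
time_s: 25.3
tcp_pos: [0.6849, -0.0103, 0.119]
eef_rot: [-180.0, 0.0, -161.7]
contact_force: [0.4, -0.7, -2.8]
gripper_width: 0.0312
gripper_force: 35.0
```

Request:
carry_out:
  deltas:
    - [0.2,[0,0,0.5],[0,0,0]]
    - [0.2,[0,0,0.8],[0,0,0]]
    - [0.2,[0,0,0.8],[0,0,0]]

```text
time_s: 25.6
tcp_pos: [0.6852, -0.0102, 0.1189]
eef_rot: [-180.0, 0.1, -161.7]
contact_force: [-0.5, 0.6, 3.9]
gripper_width: 0.0309
gripper_force: 35.0
```

Request:
carry_out:
  deltas:
    - [0.2,[0,0,0.4],[0,0,0]]
    - [0.2,[0,0,0.4],[0,0,0]]

```text
time_s: 25.8
tcp_pos: [0.6854, -0.0102, 0.1188]
eef_rot: [-180.0, 0.1, -161.7]
contact_force: [-1.8, 1.4, 6.4]
gripper_width: 0.0311
gripper_force: 35.0
```

Home on the floor (+6 N). Release and go to the orange bottle.

Request:
carry_out:
  deltas:
    - [0.65,[0,0,0],[0,0,0]]
    - [0.65,[0,0,0],[0,0,0]]
    - [0.65,[0,0,0],[0,0,0]]
    - [0.65,[0,0,0],[0,0,0]]
    - [0.65,[0,0,-5],[0,0,0]]
    - [0.65,[0,0,-20],[0,0,0]]
    - [0.65,[0,0,-45],[0,0,0]]
    - [0.65,[0,0,-80],[0,0,0]]
    - [0.65,[0,0,-115],[0,0,0]]
    - [0.65,[0,0,-145],[0,0,0]]
    - [0.65,[0,0,-158],[0,0,0]]
    - [0.65,[0,0,-160],[0,0,0]]

```text
time_s: 27.0
tcp_pos: [0.6856, -0.0103, 0.2809]
eef_rot: [-180.0, 0.3, -161.7]
contact_force: [0.2, -1.0, -0.3]
gripper_width: 0.0573
gripper_force: 0.0
```

Request:
carry_out:
  deltas:
    - [0.65,[12,-8,0],[0,0,0]]
    - [0.65,[36,-24,0],[0,0,0]]
    - [0.65,[68,-46,0],[0,0,0]]
    - [0.65,[102,-69,0],[0,0,0]]
    - [0.65,[136,-92,0],[0,0,0]]
    - [0.65,[170,-115,0],[0,0,0]]
    - [0.65,[204,-138,0],[0,0,0]]
    - [0.65,[238,-161,0],[0,0,0]]
    - [0.65,[268,-181,0],[0,0,0]]
    - [0.65,[286,-193,0],[0,0,0]]
    - [0.65,[294,-198,0],[0,0,0]]
    - [0.65,[294,-198,0],[0,0,0]]

```text
time_s: 28.2
tcp_pos: [0.4662, -0.2911, 0.2767]
eef_rot: [179.9, -0.1, -161.8]
contact_force: [0.5, 0.4, 0.4]
gripper_width: 0.0567
gripper_force: 0.0
```

```bash
python3 - <<'E'
from loc import *
shot('wrist','w7');shot('top','t7')
for n in('orange','blue'): print(n,face(load('w7'),G[n][:2],G[n][2]).round(4))
for n,g in (('jar',(.6322,.0728,.114)),('black',(.6846,-.01,.139))): print(n,face(load('t7'),g[:2],g[2]).round(4))
E
python3 to.py .4684,-.291,.104
```

```text
orange [ 4.684e-01 -2.916e-01  4.679e-01 -2.917e-01  1.231e-01  3.480e-02
  8.690e+02]
blue [ 4.418e-01 -1.507e-01  4.416e-01 -1.514e-01  1.351e-01  3.740e-02
  9.870e+02]
jar [ 0.  0. nan nan nan  0.  0.]
black [ 0.  0. nan nan nan  0.  0.]
28.3 tcp [ 0.4675 -0.2901  0.277 ] rot [ 180.    -0.  -161.7] F [0.2 0.2 0.1] w 0.0571 J [-11.4   7.1 -10.6  -0.  -72.4 -60.3]
.4684,-.291,.104 ->tool mm [ -0.7  -1.2 173. ]
  return _methods._mean(a, axis=axis, dtype=dtype,
  ret = ret.dtype.type(ret / rcount)
loc.py:7: RuntimeWarning: Mean of empty slice.
  (x,y),rr=cv2.minEnclosingCircle(Q[:,:2].astype(np.float32)); return np.r_[x,y,Q[:,:2].mean(0),z,rr*2,len(Q)]
  ret = um.true_divide(
```

Request:
carry_out:
  deltas:
    - [0.65,[-0.5,-1.3,15],[0,0,0]]
    - [0.65,[-0.5,-1.3,45],[0,0,0]]
    - [0.65,[-0.5,-1.3,80],[0,0,0]]
    - [0.65,[-0.5,-1.3,112],[0,0,0]]
    - [0.65,[-0.5,-1.3,137],[0,0,0]]
    - [0.65,[-0.5,-1.3,155],[0,0,0]]
    - [0.65,[-0.5,-1.3,167],[0,0,0]]
    - [0.65,[-0.5,-1.3,172],[0,0,0]]
    - [0.65,[-0.5,-1.3,173],[0,0,0]]
    - [0.65,[-0.5,-1.3,173],[0,0,0]]

```text
time_s: 29.3
tcp_pos: [0.4692, -0.2915, 0.1053]
eef_rot: [-180.0, 0.0, -161.7]
contact_force: [0.0, -1.3, 0.0]
gripper_width: 0.0568
gripper_force: 0.0
```

Request:
carry_out:
  deltas:
    - [0.25,[0,0,0],[0,0,0]]
    - [0.25,[0,0,0],[0,0,0]]
    - [0.25,[0,0,0],[0,0,0]]
    - [0.25,[0,0,0],[0,0,0]]
    - [0.25,[0,0,0],[0,0,0]]
  squeeze: 35

```text
time_s: 29.8
tcp_pos: [0.4687, -0.2917, 0.1051]
eef_rot: [-180.0, 0.0, -161.7]
contact_force: [-0.8, -0.2, 3.1]
gripper_width: 0.0338
gripper_force: 35.0
```

```bash
python3 to.py .5495,.0205,.274
```

```text
29.8 tcp [ 0.4687 -0.2917  0.1051] rot [-180.     0.  -161.7] F [-0.8 -0.2  3.1] w 0.0338 J [-11.6  15.4 -24.2   0.  -50.4 -60.2]
.5495,.0205,.274 ->tool mm [-174.7  271.1 -169. ]
```

Request:
carry_out:
  deltas:
    - [0.25,[0,0,-4],[0,0,0]]
    - [0.25,[0,0,-12],[0,0,0]]
    - [0.25,[0,0,-25],[0,0,0]]
    - [0.25,[0,0,-45],[0,0,0]]
    - [0.25,[0,0,-70],[0,0,0]]
    - [0.25,[0,0,-95],[0,0,0]]
    - [0.25,[0,0,-120],[0,0,0]]
    - [0.25,[0,0,-143],[0,0,0]]
    - [0.25,[0,0,-158],[0,0,0]]
    - [0.25,[0,0,-168],[0,0,0]]
    - [0.25,[0,0,-170],[0,0,0]]
    - [0.25,[0,0,-170],[0,0,0]]

```text
time_s: 31.0
tcp_pos: [0.4683, -0.2914, 0.2746]
eef_rot: [180.0, 0.0, -161.7]
contact_force: [0.2, 0.1, -2.5]
gripper_width: 0.0337
gripper_force: 35.0
```

Request:
carry_out:
  deltas:
    - [0.25,[-5,8,0],[0,0,0]]
    - [0.25,[-15,23,0],[0,0,0]]
    - [0.25,[-29,45,0],[0,0,0]]
    - [0.25,[-45,70,0],[0,0,0]]
    - [0.25,[-61,95,0],[0,0,0]]
    - [0.25,[-77,119,0],[0,0,0]]
    - [0.25,[-93,144,0],[0,0,0]]
    - [0.25,[-109,169,0],[0,0,0]]
    - [0.25,[-125,194,0],[0,0,0]]
    - [0.25,[-141,219,0],[0,0,0]]
    - [0.25,[-155,240,0],[0,0,0]]
    - [0.25,[-165,256,0],[0,0,0]]

```text
time_s: 32.2
tcp_pos: [0.5447, 0.0052, 0.2735]
eef_rot: [180.0, -0.1, -161.7]
contact_force: [-0.0, -0.5, -1.8]
gripper_width: 0.0338
gripper_force: 35.0
```

Request:
carry_out:
  deltas:
    - [0.25,[-6,10,0],[0,0,0]]
    - [0.25,[-9,14,0],[0,0,0]]
    - [0.25,[-9.5,15,0],[0,0,0]]
    - [0.25,[-9.5,15,0],[0,0,0]]
    - [0.25,[-9.5,15,0],[0,0,0]]

```text
time_s: 32.7
tcp_pos: [0.5491, 0.0198, 0.2747]
eef_rot: [-180.0, -0.0, -161.8]
contact_force: [-0.4, 0.8, -3.0]
gripper_width: 0.034
gripper_force: 35.0
```

```bash
python3 to.py .5495,.0205,.131;  python3 - <<'E'
from loc import *
shot('scene','s8'); P=load('s8')
for n,g in (('jar',(.6322,.0728,.114)),('black',(.6846,-.01,.139)),('blue',G['blue']),('white',G['white'])): print(n,face(P,g[:2],g[2]).round(4))
E
```

```text
32.7 tcp [0.5491 0.0198 0.2747] rot [-180.    -0.  -161.8] F [-0.4  0.8 -3. ] w 0.034 J [ 22.5   7.1 -10.9   0.  -72.  -94.3]
.5495,.0205,.131 ->tool mm [ -0.6   0.6 143.7]
jar [6.305e-01 7.570e-02 6.299e-01 7.640e-02 1.125e-01 6.150e-02 4.370e+02]
black [ 6.839e-01 -6.300e-03  6.832e-01 -5.900e-03  1.382e-01  3.220e-02
  1.030e+02]
blue [ 4.412e-01 -1.478e-01  4.408e-01 -1.473e-01  1.346e-01  3.780e-02
  1.390e+02]
white [ 5.324e-01 -2.011e-01  5.315e-01 -1.997e-01  1.345e-01  3.840e-02
  1.240e+02]
```

Request:
carry_out:
  deltas:
    - [0.25,[-0.4,0.4,10],[0,0,0]]
    - [0.25,[-0.4,0.4,30],[0,0,0]]
    - [0.25,[-0.4,0.4,55],[0,0,0]]
    - [0.25,[-0.4,0.4,75],[0,0,0]]
    - [0.25,[-0.4,0.4,88],[0,0,0]]
    - [0.25,[-0.4,0.4,95],[0,0,0]]
    - [0.25,[-0.4,0.4,101],[0,0,0]]
    - [0.25,[-0.4,0.4,107],[0,0,0]]
    - [0.25,[-0.4,0.4,113],[0,0,0]]
    - [0.25,[-0.4,0.4,119],[0,0,0]]

```text
time_s: 33.75
tcp_pos: [0.5498, 0.0211, 0.1557]
eef_rot: [180.0, 0.1, -161.7]
contact_force: [0.5, -0.1, -3.3]
gripper_width: 0.0338
gripper_force: 35.0
```

Request:
carry_out:
  deltas:
    - [0.25,[0,0,4],[0,0,0]]
    - [0.25,[0,0,8],[0,0,0]]
    - [0.25,[0,0,12],[0,0,0]]
    - [0.25,[0,0,15],[0,0,0]]
    - [0.25,[0,0,18],[0,0,0]]
    - [0.25,[0,0,20],[0,0,0]]
    - [0.25,[0,0,22],[0,0,0]]
    - [0.25,[0,0,22.5],[0,0,0]]
    - [0.25,[0,0,22.5],[0,0,0]]

```text
time_s: 34.65
tcp_pos: [0.5495, 0.021, 0.1331]
eef_rot: [-180.0, -0.0, -161.7]
contact_force: [0.0, -0.2, -2.8]
gripper_width: 0.0334
gripper_force: 35.0
```

```bash
python3 to.py .5495,.0205,.131
```

```text
34.65 tcp [0.5495 0.021  0.1331] rot [-180.    -0.  -161.7] F [ 0.  -0.2 -2.8] w 0.0334 J [ 22.6  13.5 -22.5   0.  -54.  -94.3]
.5495,.0205,.131 ->tool mm [ 0.2 -0.4  2.1]
```

Request:
carry_out:
  deltas:
    - [0.25,[0,0,1],[0,0,0]]
    - [0.25,[0,0,2],[0,0,0]]
    - [0.25,[0,0,2.3],[0,0,0]]
    - [0.25,[0,0,2.3],[0,0,0]]

```text
time_s: 35.05
tcp_pos: [0.5498, 0.021, 0.1312]
eef_rot: [-180.0, 0.0, -161.7]
contact_force: [0.2, -0.2, -0.2]
gripper_width: 0.0341
gripper_force: 35.0
```

Request:
carry_out:
  deltas:
    - [0.25,[0,0,0.5],[0,0,0]]
    - [0.25,[0,0,0.8],[0,0,0]]
    - [0.25,[0,0,0.8],[0,0,0]]

```text
time_s: 35.35
tcp_pos: [0.5502, 0.021, 0.1311]
eef_rot: [-180.0, 0.1, -161.7]
contact_force: [-1.7, -0.1, 5.9]
gripper_width: 0.034
gripper_force: 35.0
```

Orange is home. Next the blue bottle.

Request:
carry_out:
  deltas:
    - [0.68,[0,0,0],[0,0,0]]
    - [0.68,[0,0,0],[0,0,0]]
    - [0.68,[0,0,0],[0,0,0]]
    - [0.68,[0,0,0],[0,0,0]]
    - [0.68,[0,0,-5],[0,0,0]]
    - [0.68,[0,0,-20],[0,0,0]]
    - [0.68,[0,0,-45],[0,0,0]]
    - [0.68,[0,0,-80],[0,0,0]]
    - [0.68,[0,0,-115],[0,0,0]]
    - [0.68,[0,0,-140],[0,0,0]]
    - [0.68,[0,0,-149],[0,0,0]]
    - [0.68,[0,0,-150],[0,0,0]]

```text
time_s: 36.55
tcp_pos: [0.55, 0.0212, 0.2814]
eef_rot: [180.0, 0.1, -161.7]
contact_force: [-0.5, 0.2, 0.2]
gripper_width: 0.0595
gripper_force: 0.0
```

Request:
carry_out:
  deltas:
    - [0.68,[8,-6,0],[0,0,0]]
    - [0.68,[26,-21,0],[0,0,0]]
    - [0.68,[52,-43,0],[0,0,0]]
    - [0.68,[80,-66,0],[0,0,0]]
    - [0.68,[108,-89,0],[0,0,0]]
    - [0.68,[132,-109,0],[0,0,0]]
    - [0.68,[148,-122,0],[0,0,0]]
    - [0.68,[155,-128,0],[0,0,0]]
    - [0.68,[156,-129,0],[0,0,0]]
    - [0.68,[156,-129,0],[0,0,0]]
    - [0.68,[156,-129,0],[0,0,0]]

```text
time_s: 37.65
tcp_pos: [0.442, -0.15, 0.2797]
eef_rot: [180.0, -0.0, -161.7]
contact_force: [0.1, 1.1, 0.1]
gripper_width: 0.0597
gripper_force: 0.0
```

```bash
python3 to.py .4418,-.1505,.117
```

```text
37.65 tcp [ 0.442  -0.15    0.2797] rot [ 180.    -0.  -161.7] F [0.1 1.1 0.1] w 0.0597 J [  5.5  -1.5 -19.4  -0.  -72.1 -77.2]
.4418,-.1505,.117 ->tool mm [  0.3  -0.4 162.7]
```

Request:
carry_out:
  deltas:
    - [0.68,[0,-0.4,15],[0,0,0]]
    - [0.68,[0,-0.4,40],[0,0,0]]
    - [0.68,[0,-0.4,70],[0,0,0]]
    - [0.68,[0,-0.4,100],[0,0,0]]
    - [0.68,[0,-0.4,127],[0,0,0]]
    - [0.68,[0,-0.4,146],[0,0,0]]
    - [0.68,[0,-0.4,157],[0,0,0]]
    - [0.68,[0,-0.4,162],[0,0,0]]
    - [0.68,[0,-0.4,162.5],[0,0,0]]
    - [0.68,[0,-0.4,162.5],[0,0,0]]

```text
time_s: 38.65
tcp_pos: [0.4427, -0.1507, 0.1183]
eef_rot: [-180.0, 0.1, -161.7]
contact_force: [0.3, 0.2, -0.5]
gripper_width: 0.0596
gripper_force: 0.0
```

Request:
carry_out:
  deltas:
    - [0.28,[0,0,0],[0,0,0]]
    - [0.28,[0,0,0],[0,0,0]]
    - [0.28,[0,0,0],[0,0,0]]
    - [0.28,[0,0,0],[0,0,0]]
    - [0.28,[0,0,0],[0,0,0]]
  squeeze: 35

```text
time_s: 39.15
tcp_pos: [0.4421, -0.1507, 0.1179]
eef_rot: [-180.0, 0.0, -161.7]
contact_force: [-0.5, 2.2, 3.9]
gripper_width: 0.0362
gripper_force: 35.0
```

```bash
python3 to.py .6018,-.0623,.287
```

```text
39.15 tcp [ 0.4421 -0.1507  0.1179] rot [-180.     0.  -161.7] F [-0.5  2.2  3.9] w 0.0362 J [  5.4   6.9 -33.4  -0.  -49.6 -77.1]
.6018,-.0623,.287 ->tool mm [-179.4   33.9 -169. ]
```

Request:
carry_out:
  deltas:
    - [0.28,[0,0,-4],[0,0,0]]
    - [0.28,[0,0,-12],[0,0,0]]
    - [0.28,[0,0,-25],[0,0,0]]
    - [0.28,[0,0,-45],[0,0,0]]
    - [0.28,[0,0,-70],[0,0,0]]
    - [0.28,[0,0,-95],[0,0,0]]
    - [0.28,[0,0,-120],[0,0,0]]
    - [0.28,[0,0,-143],[0,0,0]]
    - [0.28,[0,0,-158],[0,0,0]]
    - [0.28,[0,0,-168],[0,0,0]]
    - [0.28,[0,0,-170],[0,0,0]]
    - [0.28,[0,0,-170],[0,0,0]]

```text
time_s: 40.35
tcp_pos: [0.4416, -0.1507, 0.2872]
eef_rot: [180.0, -0.0, -161.7]
contact_force: [0.1, -0.1, -3.2]
gripper_width: 0.0367
gripper_force: 35.0
```

Request:
carry_out:
  deltas:
    - [0.28,[-7,1,0],[0,0,0]]
    - [0.28,[-22,4,0],[0,0,0]]
    - [0.28,[-45,8,0],[0,0,0]]
    - [0.28,[-70,13,0],[0,0,0]]
    - [0.28,[-95,18,0],[0,0,0]]
    - [0.28,[-120,23,0],[0,0,0]]
    - [0.28,[-143,27,0],[0,0,0]]
    - [0.28,[-162,31,0],[0,0,0]]
    - [0.28,[-174,33,0],[0,0,0]]
    - [0.28,[-179,34,0],[0,0,0]]
    - [0.28,[-179,34,0],[0,0,0]]
    - [0.28,[-179,34,0],[0,0,0]]

```text
time_s: 41.55
tcp_pos: [0.6008, -0.0626, 0.2874]
eef_rot: [180.0, -0.0, -161.7]
contact_force: [0.3, -1.0, -3.0]
gripper_width: 0.0363
gripper_force: 35.0
```

```bash
python3 to.py .6018,-.0623,.144;  python3 - <<'E'
from loc import *
shot('scene','s9');shot('wrist','w9')
a=np.hstack([cv2.resize(load(n)[0],(400,300)) for n in('w9','s9')]); cv2.imwrite('pics/c9.png',a[:,:,::-1])
print(face(load('s9'),(.5495,.0205),.150).round(4))
E
```

```text
41.55 tcp [ 0.6008 -0.0626  0.2874] rot [ 180.    -0.  -161.7] F [ 0.3 -1.  -3. ] w 0.0363 J [ 12.6  12.1  -3.2  -0.  -74.8 -84.3]
.6018,-.0623,.144 ->tool mm [ -1.1  -0.  143.4]
[5.493e-01 2.110e-02 5.474e-01 2.310e-02 1.488e-01 3.730e-02 1.520e+02]
```

View pics/c9.png

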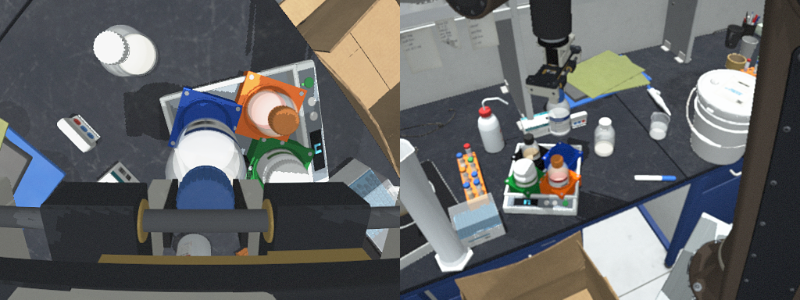

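Blue bottle is upright over the blue block (wrist half (205,160)); orange, black and jar stand in their blocks, white bottle and beaker are untouched. Lowering.

Request:
carry_out:
  deltas:
    - [0.28,[-0.7,0,10],[0,0,0]]
    - [0.28,[-0.7,0,30],[0,0,0]]
    - [0.28,[-0.7,0,55],[0,0,0]]
    - [0.28,[-0.7,0,75],[0,0,0]]
    - [0.28,[-0.7,0,88],[0,0,0]]
    - [0.28,[-0.7,0,95],[0,0,0]]
    - [0.28,[-0.7,0,101],[0,0,0]]
    - [0.28,[-0.7,0,107],[0,0,0]]
    - [0.28,[-0.7,0,113],[0,0,0]]
    - [0.28,[-0.7,0,119],[0,0,0]]

```text
time_s: 42.65
tcp_pos: [0.6022, -0.0621, 0.1686]
eef_rot: [-180.0, 0.1, -161.7]
contact_force: [0.4, 0.7, -3.5]
gripper_width: 0.0363
gripper_force: 35.0
```

Request:
carry_out:
  deltas:
    - [0.28,[0,0,4],[0,0,0]]
    - [0.28,[0,0,8],[0,0,0]]
    - [0.28,[0,0,12],[0,0,0]]
    - [0.28,[0,0,15],[0,0,0]]
    - [0.28,[0,0,18],[0,0,0]]
    - [0.28,[0,0,20],[0,0,0]]
    - [0.28,[0,0,22],[0,0,0]]
    - [0.28,[0,0,22.5],[0,0,0]]
    - [0.28,[0,0,22.5],[0,0,0]]

```text
time_s: 43.55
tcp_pos: [0.602, -0.0622, 0.1461]
eef_rot: [-180.0, 0.0, -161.7]
contact_force: [-0.5, 0.2, -3.4]
gripper_width: 0.0366
gripper_force: 35.0
```

```bash
python3 to.py .6018,-.0623,.144
```

```text
43.55 tcp [ 0.602  -0.0622  0.1461] rot [-180.     0.  -161.7] F [-0.5  0.2 -3.4] w 0.0366 J [ 12.6  17.6 -14.7   0.  -57.7 -84.3]
.6018,-.0623,.144 ->tool mm [ 0.2 -0.1  2.1]
```

Request:
carry_out:
  deltas:
    - [0.28,[0,0,1],[0,0,0]]
    - [0.28,[0,0,2],[0,0,0]]
    - [0.28,[0,0,2.3],[0,0,0]]
    - [0.28,[0,0,2.3],[0,0,0]]

```text
time_s: 43.95
tcp_pos: [0.6021, -0.0622, 0.144]
eef_rot: [-180.0, 0.0, -161.7]
contact_force: [-0.6, 0.0, -2.0]
gripper_width: 0.0365
gripper_force: 35.0
```

Request:
carry_out:
  deltas:
    - [0.28,[0,0,0.5],[0,0,0]]
    - [0.28,[0,0,0.8],[0,0,0]]
    - [0.28,[0,0,0.8],[0,0,0]]

```text
time_s: 44.25
tcp_pos: [0.6025, -0.0621, 0.144]
eef_rot: [-180.0, 0.1, -161.7]
contact_force: [-2.3, 0.3, 4.2]
gripper_width: 0.0368
gripper_force: 35.0
```

Home. Release, lift, and move back clear for a final check.

Request:
carry_out:
  deltas:
    - [0.65,[0,0,0],[0,0,0]]
    - [0.65,[0,0,0],[0,0,0]]
    - [0.65,[0,0,0],[0,0,0]]
    - [0.65,[0,0,0],[0,0,0]]
    - [0.65,[0,0,-5],[0,0,0]]
    - [0.65,[0,0,-20],[0,0,0]]
    - [0.65,[0,0,-45],[0,0,0]]
    - [0.65,[0,0,-80],[0,0,0]]
    - [0.65,[0,0,-120],[0,0,0]]
    - [0.65,[0,0,-160],[0,0,0]]
    - [0.65,[0,0,-190],[0,0,0]]
    - [0.65,[0,0,-200],[0,0,0]]

```text
time_s: 45.45
tcp_pos: [0.603, -0.0624, 0.3475]
eef_rot: [-179.9, 0.3, -161.7]
contact_force: [0.3, -0.9, 0.6]
gripper_width: 0.0571
gripper_force: 0.0
```

Request:
carry_out:
  deltas:
    - [0.65,[15,0,0],[0,0,0]]
    - [0.65,[40,0,0],[0,0,0]]
    - [0.65,[75,0,0],[0,0,0]]
    - [0.65,[110,0,0],[0,0,0]]
    - [0.65,[135,0,0],[0,0,0]]
    - [0.65,[145,0,0],[0,0,0]]
    - [0.65,[145,0,0],[0,0,0]]
    - [0.65,[145,0,0],[0,0,0]]

```text
time_s: 46.25
tcp_pos: [0.4644, -0.1075, 0.3425]
eef_rot: [180.0, -0.0, -161.7]
contact_force: [0.7, 0.4, -0.8]
gripper_width: 0.0566
gripper_force: 0.0
```

```bash
python3 to.py
python3 - <<'E'
from loc import *
S=shot('scene','s10');T=shot('top','t10')
a=np.hstack([cv2.resize(x[0],(400,300)) for x in(T,S)]); cv2.imwrite('pics/c10.png',a[:,:,::-1])
for n,g in (('jar',(.6322,.0728,.114)),('black',(.6846,-.01,.139)),('orange',(.5495,.0205,.150)),('blue',(.6018,-.0623,.162)),('white',G['white'])):
    for L in(S,T):
        q=pts(L); 
        if ((np.hypot(q[:,0]-g[0],q[:,1]-g[1])<.02)&(abs(q[:,2]-g[2])<.01)).sum()>20: print(n,face(L,g[:2],g[2]).round(4))
E
```

```text
46.25 tcp [ 0.4644 -0.1075  0.3425] rot [ 180.    -0.  -161.7] F [ 0.7  0.4 -0.8] w 0.0566 J [ 10.7  -1.9 -11.8  -0.  -80.1 -82.4]
jar [6.306e-01 7.520e-02 6.299e-01 7.620e-02 1.125e-01 6.210e-02 4.390e+02]
black [ 6.848e-01 -7.400e-03  6.836e-01 -6.200e-03  1.377e-01  3.180e-02
  1.040e+02]
orange [5.479e-01 2.240e-02 5.473e-01 2.310e-02 1.488e-01 3.410e-02 1.480e+02]
blue [ 6.014e-01 -6.020e-02  6.005e-01 -5.910e-02  1.608e-01  3.780e-02
  1.450e+02]
white [ 5.315e-01 -2.001e-01  5.317e-01 -1.993e-01  1.347e-01  3.980e-02
  1.250e+02]
```

View pics/c10.png

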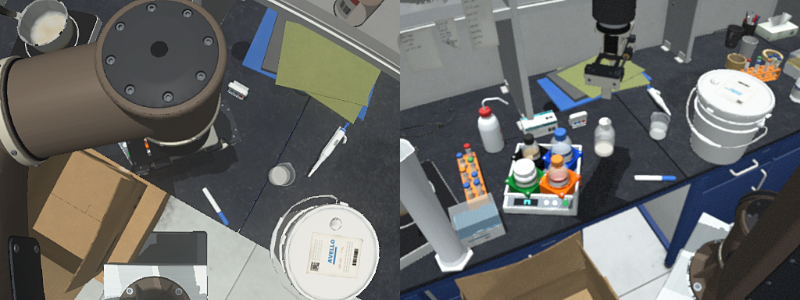

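The scene view shows all four in their own blocks at full depth; cap tops are within the scene camera's 1.5 mm bias of home. The white bottle (603,137) and beaker (659,127) are standing where they were, and the arm is clear.

```bash
python3 -c "
from plant import r
print(r.close_job())"
```

```text
the job is handed in; nothing more can be done
None
```

All four reagents stand fully home in their own colour blocks (checked by camera), the beaker and the white-capped bottle were left standing where they were, and the job was handed in at about 46 s of the 112 s allowed; it returned no verdict.

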